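# Check in the repaired toys with the label scanner

### The job

First stand all the repaired toys on plinths (robot, bear, rocket, frog: those that are there) fully down in the rack, one to a pocket, with their labels to the rack's front. Then take the scanner and scan them in the order robot, bear, rocket, frog: aim its beam squarely at the middle of each label with the window about 7 cm away, hold it quite still there for three seconds, and do not touch the toys with it. Finally lay the scanner back in its cradle as it was, and leave the other things on the bench where they are.

Things in the scene. Friction and masses are not known exactly. Their poses are not given: they have to be found in the camera images.
- robot_toy: Repaired toy: red robot (head 30 x 34 mm, box), upright on a light wooden plinth 68 mm (its x) x 60 mm (its y) x 18 mm high; about 0.16 kg. Origin: centre of the plinth's underside; z up; the front, with the label, faces its own -x. The head spans heights 81 to 115 mm above the origin and is centred at (15, 0, 98) mm: grip it there across x or y, from above. May be absent.
- robot_toy_label (a point): Middle of the white striped label (40 x 46 mm) on the sloping desk at the front of the robot toy's plinth, at (-20, 0, 38) mm in the toy's frame. This frame's x axis points straight out of the label: 45 degrees up and to the toy's front (toy -x); y is the toy's y.
- bear_toy: Repaired toy: brown wooden bear (head 30 x 34 mm, rounded box), upright on a light wooden plinth 68 mm (its x) x 60 mm (its y) x 18 mm high; about 0.16 kg. Origin: centre of the plinth's underside; z up; the front, with the label, faces its own -x. The head spans heights 81 to 115 mm above the origin and is centred at (15, 0, 98) mm: grip it there across x or y, from above. May be absent.
- bear_toy_label (a point): Middle of the white striped label (40 x 46 mm) on the sloping desk at the front of the bear toy's plinth, at (-20, 0, 38) mm in the toy's frame. This frame's x axis points straight out of the label: 45 degrees up and to the toy's front (toy -x); y is the toy's y.
- rocket_toy: Repaired toy: blue and white rocket with a red tip (its white top part, the 'head', is a cylinder of 31 mm diameter; the red tip reaches 136 mm), upright on a light wooden plinth 68 mm (its x) x 60 mm (its y) x 18 mm high; about 0.16 kg. Origin: centre of the plinth's underside; z up; the front, with the label, faces its own -x. The head spans heights 81 to 115 mm above the origin and is centred at (15, 0, 98) mm: grip it there across x or y, from above. May be absent.
- rocket_toy_label (a point): Middle of the white striped label (40 x 46 mm) on the sloping desk at the front of the rocket toy's plinth, at (-20, 0, 38) mm in the toy's frame. This frame's x axis points straight out of the label: 45 degrees up and to the toy's front (toy -x); y is the toy's y.
- frog_toy: Repaired toy: green frog (head 30 x 34 mm, rounded box), upright on a light wooden plinth 68 mm (its x) x 60 mm (its y) x 18 mm high; about 0.16 kg. Origin: centre of the plinth's underside; z up; the front, with the label, faces its own -x. The head spans heights 81 to 115 mm above the origin and is centred at (15, 0, 98) mm: grip it there across x or y, from above. May be absent.
- frog_toy_label (a point): Middle of the white striped label (40 x 46 mm) on the sloping desk at the front of the frog toy's plinth, at (-20, 0, 38) mm in the toy's frame. This frame's x axis points straight out of the label: 45 degrees up and to the toy's front (toy -x); y is the toy's y.
- rack: Fixed wooden check-in rack, 91 mm (x) x 345 mm (y), four open pockets in a row along its y; its front faces its own -x, towards the robot. Walls reach 24 mm above the bench, pocket floors lie at 6 mm; each pocket measures 75 x 67 mm inside, 18 mm deep. Origin: centre of the underside.
- pocket1 (a point): Centre of the floor of rack pocket 1 (counted towards the rack's +y, pitch 84 mm), axes as the rack's.
- pocket2 (a point): Centre of the floor of rack pocket 2 (counted towards the rack's +y, pitch 84 mm), axes as the rack's.
- pocket3 (a point): Centre of the floor of rack pocket 3 (counted towards the rack's +y, pitch 84 mm), axes as the rack's.
- pocket4 (a point): Centre of the floor of rack pocket 4 (counted towards the rack's +y, pitch 84 mm), axes as the rack's.
- scanner: Yellow handheld label scanner, 0.17 kg: straight grip 160 mm long (x -75 to 85 mm), 28 mm wide (y), 32 mm high (z 0 to 32 mm), with a black head 50 mm wide and 30 mm thick at its +x end that slopes 45 degrees down. Origin: underside of the grip, 5 mm behind the grip's middle; x forward, z up. It starts lying level in its cradle.
- scanner_grip (a point): Where to hold the scanner: middle of the grip, at (5, 0, 16) mm in its frame; close across its y (28 mm) from above. The 84 mm between the two forks of the cradle are free for the fingers.
- scanner_window (a point): Centre of the scanner's red window on the end of the head, at (122, 0, -26) mm in the scanner's frame. This frame's x axis is the scanning beam, leaving the window 45 degrees downward-forward in the scanner's own frame; y is the scanner's y.
- cradle: Fixed grey scanner cradle: a foot 150 x 85 mm and 8 mm high and two forks, 14 mm thick, at x = -53 and +45 mm, whose seats lie 60 mm above the bench; cheeks 36 mm apart rise 12 mm above the seats. At home the scanner's origin lies 60 mm above the cradle's origin (centre of underside, on the bench), with both x axes the same way, the head hanging beyond the +x fork.
- glue: Glue bottle that stays where it is (bystander). Origin: centre of its underside.
- paint: Paint jar that stays where it is (bystander). Origin: centre of its underside.
- car: Red toy car that stays where it is (bystander). Origin: centre of its underside.
- sanding_block: Cork sanding block that stays where it is (bystander). Origin: centre of its underside.
- clamp_block: Dark wooden block that stays where it is (bystander). Origin: centre of its underside.
There are look-alikes about, which are no part of the job. Leave any yellow look-alike of the bear_toy alone.

How it is judged (in metres and radians):
On the way, in this order (a step that is already met when the one before it is completed fails the run):
1. every toy on the bench stands in a rack pocket of its own, label to the front, and is let go (((horizontal distance between robot_toy and pocket1 below 0.009 m and z of robot_toy in the frame of pocket1 between -0.004 and 0.004 m) or (horizontal distance between robot_toy and pocket2 below 0.009 m and z of robot_toy in the frame of pocket2 between -0.004 and 0.004 m) or (horizontal distance between robot_toy and pocket3 below 0.009 m and z of robot_toy in the frame of pocket3 between -0.004 and 0.004 m) or (horizontal distance between robot_toy and pocket4 below 0.009 m and z of robot_toy in the frame of pocket4 between -0.004 and 0.004 m)) and angle between each of robot_toy, bear_toy, rocket_toy, frog_toy's own z axis and vertical below 0.08 rad and x of each of robot_toy_label, bear_toy_label, rocket_toy_label, frog_toy_label in the frame of rack below -0.01 m and angle between the x axis of each of robot_toy, bear_toy, rocket_toy, frog_toy and the x axis of rack, either way round below 0.2 rad and linear speed of each of robot_toy, bear_toy, rocket_toy, frog_toy below 0.03 m/s and contact force between each of robot_toy, bear_toy, rocket_toy, frog_toy and the fingers below 0.1 N and ((horizontal distance between bear_toy and pocket1 below 0.009 m and z of bear_toy in the frame of pocket1 between -0.004 and 0.004 m) or (horizontal distance between bear_toy and pocket2 below 0.009 m and z of bear_toy in the frame of pocket2 between -0.004 and 0.004 m) or (horizontal distance between bear_toy and pocket3 below 0.009 m and z of bear_toy in the frame of pocket3 between -0.004 and 0.004 m) or (horizontal distance between bear_toy and pocket4 below 0.009 m and z of bear_toy in the frame of pocket4 between -0.004 and 0.004 m)) and ((horizontal distance between rocket_toy and pocket1 below 0.009 m and z of rocket_toy in the frame of pocket1 between -0.004 and 0.004 m) or (horizontal distance between rocket_toy and pocket2 below 0.009 m and z of rocket_toy in the frame of pocket2 between -0.004 and 0.004 m) or (horizontal distance between rocket_toy and pocket3 below 0.009 m and z of rocket_toy in the frame of pocket3 between -0.004 and 0.004 m) or (horizontal distance between rocket_toy and pocket4 below 0.009 m and z of rocket_toy in the frame of pocket4 between -0.004 and 0.004 m)) and ((horizontal distance between frog_toy and pocket1 below 0.009 m and z of frog_toy in the frame of pocket1 between -0.004 and 0.004 m) or (horizontal distance between frog_toy and pocket2 below 0.009 m and z of frog_toy in the frame of pocket2 between -0.004 and 0.004 m) or (horizontal distance between frog_toy and pocket3 below 0.009 m and z of frog_toy in the frame of pocket3 between -0.004 and 0.004 m) or (horizontal distance between frog_toy and pocket4 below 0.009 m and z of frog_toy in the frame of pocket4 between -0.004 and 0.004 m))), for 0.3 s.
2. the scanner is held steady for 2.5 s on the robot toy's label (x of robot_toy_label in the frame of scanner_window between 0.045 and 0.1 m and y of robot_toy_label in the frame of scanner_window between -0.012 and 0.012 m and z of robot_toy_label in the frame of scanner_window between -0.012 and 0.012 m and x of scanner_window in the frame of robot_toy_label above 0.03 m and angle between the x axis of scanner_window and the x axis of robot_toy_label, either way round below 0.35 rad), for 2.5 s.
3. the scanner is held steady for 2.5 s on the bear toy's label (x of bear_toy_label in the frame of scanner_window between 0.045 and 0.1 m and y of bear_toy_label in the frame of scanner_window between -0.012 and 0.012 m and z of bear_toy_label in the frame of scanner_window between -0.012 and 0.012 m and x of scanner_window in the frame of bear_toy_label above 0.03 m and angle between the x axis of scanner_window and the x axis of bear_toy_label, either way round below 0.35 rad), for 2.5 s.
4. the scanner is held steady for 2.5 s on the rocket toy's label (x of rocket_toy_label in the frame of scanner_window between 0.045 and 0.1 m and y of rocket_toy_label in the frame of scanner_window between -0.012 and 0.012 m and z of rocket_toy_label in the frame of scanner_window between -0.012 and 0.012 m and x of scanner_window in the frame of rocket_toy_label above 0.03 m and angle between the x axis of scanner_window and the x axis of rocket_toy_label, either way round below 0.35 rad), for 2.5 s.
5. the scanner is held steady for 2.5 s on the frog toy's label (x of frog_toy_label in the frame of scanner_window between 0.045 and 0.1 m and y of frog_toy_label in the frame of scanner_window between -0.012 and 0.012 m and z of frog_toy_label in the frame of scanner_window between -0.012 and 0.012 m and x of scanner_window in the frame of frog_toy_label above 0.03 m and angle between the x axis of scanner_window and the x axis of frog_toy_label, either way round below 0.35 rad), for 2.5 s.
6. the scanner lies back in its cradle (x of scanner in the frame of cradle between -0.015 and 0.009 m and y of scanner in the frame of cradle between -0.008 and 0.008 m and z of scanner in the frame of cradle between 0.056 and 0.064 m and angle between the x axis of scanner and the x axis of cradle, either way round below 0.12 rad and x of scanner_window in the frame of cradle above 0.05 m and angle between scanner's own z axis and vertical below 0.08 rad and linear speed of scanner below 0.02 m/s), for 0.2 s.
At the end, for the whole second after the job is handed in: Each toy present in a pocket: 9 mm of centre, on the floor, upright, within 0.2 rad of the rack, label front; scanner level in cradle (8 mm sideways, 9-15 mm along); all released, at rest. Scans: label stays within 12 mm of beam, 45-100 mm off, 0.35 rad of square for 2.5 s (all of step 1 and all of step 6 and contact force between scanner and the fingers below 0.1 N); the robot touches nothing.
It fails at once if the scanner strikes a toy (contact force between scanner and robot_toy above 2 N or contact force between scanner and bear_toy above 2 N or contact force between scanner and rocket_toy above 2 N or contact force between scanner and frog_toy above 2 N).
It fails at once if one of the other things on the bench is shifted by more than 4 cm (distance of any of glue, paint, car, sanding_block, clamp_block from where it was at the start of the episode above 0.04 m).
Of robot_toy, bear_toy, rocket_toy, frog_toy only 3 to 4 are there at a start; the rules pass over those that are not, and their reading is None.
At some moment in a run one of robot_toy, bear_toy, rocket_toy, frog_toy may be knocked a few centimetres aside while the robot is not near it.
It also fails if it takes over 208 s, if anything falls off the work surface, if the arm or the gripper's body presses on something with over 40 N, if the wrist force passes 120 N, or if a joint passes its speed limit or range.

### The arm

A 7-joint arm with a two-finger parallel gripper is mounted at the origin on the work surface. World frame = base frame: x ahead of the robot, y to its left, z up, the work surface at z = 0. Lengths are in m, angles in degrees, forces in N, time in s.
With the tool pointing down it reaches from about 0.4 to 0.875 m from the base axis. Payload 4.4 kg.
Tool frame: the origin (TCP) lies midway between the tips of the shut fingers; the grasp point (between the pads) lies 19 mm behind it; z points along the fingers, y is the line along which they close (so a half turn about z gives the same grasp; the last joint's range is limited). The gripper opens to 85 mm and grips with 20 to 120 N. Pads are 22 mm wide; open, the fingers measure 114 mm over their backs; the gripper's body (76 mm by 85 mm) begins 54 mm behind the grasp point. The pads swing forward as they close: fully open they stand 13 mm farther back than shut.
Start: joints at [64.469, 36.005, 2.206, 86.941, -1.547, 57.084, -1.146], TCP at [0.241, -0.604, 0.231] pointing down, gripper open.
Joint ranges: [-175.42, 175.42], [-21.48, 121.26], [-71.46, 75.88], [10.55, 141.38], [-63.04, 243.04], [13.31, 113.54], [-168.57, 168.57]. Speed limits (degrees/s): [147.25, 147.25, 180, 180, 180, 180, 180].

### API

Orientations are given as a 3x3 rotation matrix whose columns are the frame's x, y, z axes.
In Python, from workcell import * gives the robot as it stands.
- The arm moves only by the tool carry_out, never from a script. Its argument "increments" is a list of rows, each an object with "gripper": the opening, from 0 (shut) to 1 (fully open); "xyz": the shift along the world's x, y, z in m, a list of three; "rot": the turn, a rotation vector about the world's x, y, z in degrees, a list of three. In form: [{"gripper": gripper, "xyz": [x, y, z], "rot": [rx, ry, rz]}, ...]. A call has 1 to 20 rows; each row shifts and turns the commanded pose from where the row before left it; what a row does not reach is not made up. A row lasts 1/8 s, in which the tool goes at most 62.5 mm and 10.7 degrees, less where a joint would pass 70% of its speed; a pose out of reach is approached as far as the arm can. A call with a gripper value outside its range is refused whole. The fingers move at their own pace and stop on an object; "squeeze" is the grip in N (left out, the last holds). Time passes only in rows, so rows that do not move let the fingers close. It gives the time, the measured TCP pose, the force, the opening and the grip force at its end, in the units of the state.
- get_obs(): the state, without advancing time (a new reading comes with each control period).
- capture(name): name is "scene" or "top"; returns (picture, depth): 420x560x3 uint8, blue, green, red; 420x560 float32, m along the optical axis (not along the pixel's ray), 0 where there is no reading.
- calibration(name): a dict with "camera_matrix" (3x3 intrinsics, pixels), "D" ([k1, k2, p1, p2, k3] as OpenCV has them; the pictures are not rectified), "eye" and "attitude" of the camera in the world. Camera axes: x right, y down, z forward; pixel columns grow to the right and rows downward; lengths in m; the calibration is good to about 2 mm. A picture is of the moment at which its call begins. calibration takes no time and is no camera call.
- sign_off(): hands the job in; it is judged then, once.
The state is a dict: "clock": time; "joints": joint angles; "qd": joint speeds; "tau": joint torques, N m; "ee_pos": TCP position; "tool_rot": TCP orientation; "force": force on the tool from outside, world axes, zero at the start; "torque": the same for the moment, N m; "width": finger opening in m; "grip_force": force on a finger pad.
Only numpy, scipy, OpenCV 4.12 (cv2) and the standard library are available. Lean on these libraries where they do the work, as an engineer would, in place of code of your own. Each camera call takes 0.05 s, during which the arm holds its last target. There are 200 camera calls.

## Working session

There is one attempt and no reset: what is moved stays moved. The work goes in short steps, Python scripts to look and compute and a tool call to move; the robot and the scene stay as the last step left them, time stands still between calls to the robot, and variables do not carry over. Pictures are saved under pics/ and viewed, at most 14 in all, crops included, and the job is handed in when it is done.

Besides the shell and the picture viewer there is one more tool, called after "Call:" as name(argument=value, ...), one argument or row to a line, values as JSON. carry_out: Moves the arm, as the interface text tells. Its arguments: {"type":"object","properties":{"increments":{"type":"array"},"squeeze":{"type":"number"}},"required":["increments"]}

```bash
mkdir -p pics; ls; python3 - <<'E'
from workcell import *
import cv2,numpy as np
for n in("scene","top"):
    p,d=capture(n);cv2.imwrite(f"pics/{n}0.png",p);np.savez(f"{n}0.npz",p=p,d=d)
    c=calibration(n);print(n,{k:np.round(v,4).tolist() for k,v in c.items()},(d>0).mean())
o=get_obs();print(o["clock"],o["ee_pos"],np.round(o["tool_rot"],3),o["width"])
E
```

```text
pics
scene {'camera_matrix': [[417.461, 0.0, 272.2887], [0.0, 417.461, 204.8001], [0.0, 0.0, 1.0]], 'D': [0.0212, 0.0, 0.0, 0.0, 0.0], 'eye': [0.9653, -0.5739, 0.9008], 'attitude': [[0.7692, 0.4729, -0.4297], [0.6389, -0.5768, 0.509], [-0.0071, -0.6661, -0.7458]]} 0.9960416666666667
top {'camera_matrix': [[541.9939, 0.0, 272.2467], [0.0, 541.9939, 211.1266], [0.0, 0.0, 1.0]], 'D': [-0.0516, 0.0, 0.0, 0.0, 0.0], 'eye': [0.2531, -0.0073, 1.4873], 'attitude': [[0.0252, -0.9848, 0.172], [-0.9997, -0.0244, 0.0067], [-0.0024, -0.1721, -0.9851]]} 0.9958715986394557
0.1 [ 0.24077992 -0.60315666  0.23047143] [[ 0.929  0.371 -0.001]
 [ 0.371 -0.929  0.002]
 [-0.    -0.002 -1.   ]] 0.08532251616141827
```

View pics/scene0.png

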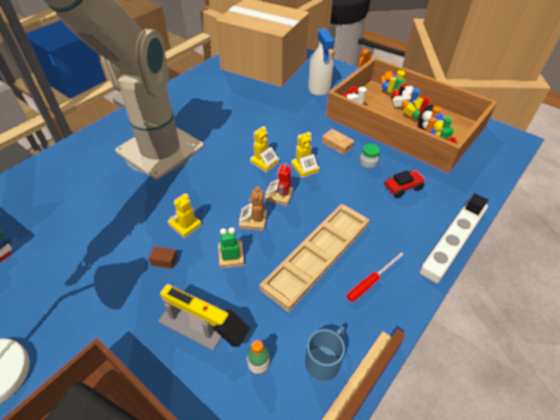

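View pics/top0.png

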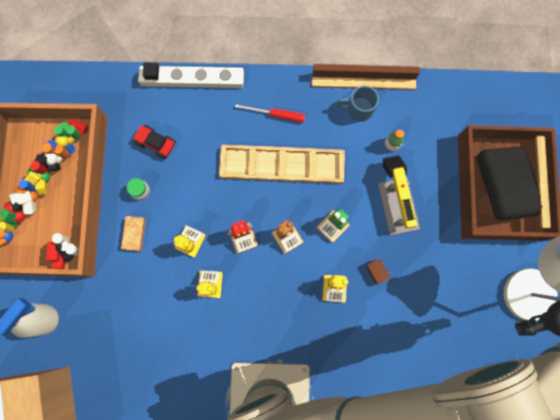

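The red robot is at top (241,235), the brown bear at (288,237) and the green frog at (335,224), and no rocket shows. The yellow bears at top (188,240), (208,285) and (335,288) are look-alikes and stay put. The rack is at (282,164) and the scanner lies in its cradle at (400,195). Next I'll measure these and confirm the toys in one enlarged crop.

```bash
cat > h.py <<'E'
import numpy as np,cv2
from workcell import *
def cloud(n,p,d):
    c=calibration(n);K=np.array(c["camera_matrix"]);D=np.array(c["D"])
    v,u=np.mgrid[:420,:560]
    q=cv2.undistortPoints(np.stack([u,v],-1).reshape(-1,1,2).astype(float),K,D).reshape(420,560,2)
    P=np.dstack([q,np.ones((420,560))])*d[...,None]
    return P@np.array(c["attitude"]).T+np.array(c["eye"])
def shots():
    r=[]
    for n in("top","scene"):
        p,d=capture(n);r.append((n,p,d,cloud(n,p,d)))
    return r
def merged(S):
    X=np.concatenate([w[d>0] for n,p,d,w in S]);C=np.concatenate([cv2.cvtColor(p,cv2.COLOR_BGR2HSV)[d>0] for n,p,d,w in S])
    return X,C.astype(int)
def rect(xy):
    return cv2.minAreaRect(xy.astype(np.float32)*1000)
E
cat > m.py <<'E'
from h import *
S=[]
for n in("top","scene"):
    z=np.load(n+"0.npz");S.append((n,z["p"],z["d"],cloud(n,z["p"],z["d"])))
W=S[0][3];z0=W[...,2]
print("table z top",np.median(W[330:345,150:200,2]),"scene",np.median(S[1][3][250:260,60:100,2]))
for nm,(u,v) in dict(robot=(241,235),bear=(288,237),frog=(335,224),yA=(188,240),yB=(208,285),yC=(335,288)).items():
    c=np.median(W[v-4:v+5,u-4:u+5].reshape(-1,3),0)[:2]
    for k in(0,1):
        n,p,d,w=S[k];w=w[d>0]; h=cv2.cvtColor(p,cv2.COLOR_BGR2HSV)[d>0].astype(int)
        m=(np.hypot(*(w[:,:2]-c).T)<.055)&(w[:,2]>.008)&(w[:,2]<.15);Q=w[m];H=h[m]
        hd=Q[Q[:,2]>.106]; lab=Q[(H[m[m]][:,1]<60)&(H[:,2]>150)&(Q[:,2]>.02)&(Q[:,2]<.06)] 
        s='';
        if len(lab)>10:
            lc=lab.mean(0);nv=np.linalg.svd(lab-lc)[2][2];nv*=np.sign(nv[2]);s=f"label {lc.round(4)} n {nv.round(2)} {len(lab)}"
        print(nm,n,"rect",np.round(np.hstack(rect(Q[:,:2])),1),"headtop",rect(hd[:,:2]) if len(hd)>3 else None,Q[:,2].max().round(3),s)
for nm,(a,b,x,y) in dict(rack=(210,138,355,190),scanner=(375,145,430,240)).items():
    for k in (0,):
        w=W[b:y,a:x].reshape(-1,3);p=S[0][1][b:y,a:x].reshape(-1,3)
        h=cv2.cvtColor(p[None],cv2.COLOR_BGR2HSV)[0].astype(int)
        if nm=="rack": Q=w[(w[:,2]>.016)&(w[:,2]<.05)]
        else: Q=w[(h[:,0]>18)&(h[:,0]<35)&(h[:,1]>120)&(w[:,2]>.08)]
        print(nm,len(Q),rect(Q[:,:2]),"z",np.percentile(Q[:,2],[5,50,95]))
cv2.imwrite("pics/crop.png",cv2.resize(S[0][1][195:310,160:430],None,fx=2.9,fy=2.9,interpolation=cv2.INTER_CUBIC))
E
python3 m.py
```

```text
table z top -7.155505898692738e-05 scene -0.0013982134985928152
robot top rect [428.3  78.5  78.4  68.1  21.1] headtop ((447.5201110839844, 86.04252624511719), (31.02604866027832, 33.728694915771484), 24.224885940551758) 0.131 label [0.418  0.0747 0.0389] n [-0.65 -0.25  0.72] 218
robot scene rect [439.5  78.2  67.9  67.4  21.7] headtop ((452.7162780761719, 86.80662536621094), (29.72121810913086, 35.769432067871094), 22.032503128051758) 0.125 label [0.4222 0.0694 0.0369] n [-0.64 -0.3   0.71] 91
bear top rect [437.6 -45.7 102.1  70.9  30.1] headtop ((450.6521301269531, -31.680143356323242), (36.72534942626953, 35.96920394897461), 1.09463369846344) 0.129 label [ 0.4236 -0.0492  0.0393] n [-0.58 -0.38  0.72] 215
bear scene rect [443.4 -40.3  68.9  62.   33.7] headtop ((455.5184020996094, -31.177433013916016), (31.320985794067383, 39.3856201171875), 25.15156364440918) 0.125 label [ 0.43   -0.0518  0.0388] n [-0.58 -0.4   0.71] 116
frog top rect [ 477.1 -159.6   71.9   67.9   45.9] headtop ((483.05743408203125, -174.58700561523438), (31.085268020629883, 29.60848617553711), 46.83694076538
[... 1148 characters left out ...]
] headtop ((317.3877258300781, -170.663330078125), (27.78113555908203, 37.59457778930664), 1.4021434783935547) 0.128 label [ 0.286  -0.1673  0.0394] n [-0.74  0.05  0.67] 136
yC scene rect [ 307.3 -169.8   61.3   69.8   85.6] headtop ((323.3242492675781, -171.61196899414062), (34.120391845703125, 35.47200393676758), 24.148469924926758) 0.125 label [ 0.289  -0.187   0.0393] n [-0.7  -0.04  0.72] 18
rack 1558 ((645.582763671875, -21.155838012695312), (345.628173828125, 95.03347778320312), 88.60012817382812) z [0.01769996 0.02349066 0.02917558]
scanner 584 ((399.33160400390625, -221.61270141601562), (138.86441040039062, 500.056396484375), 49.829551696777344) z [0.08345168 0.09147157 0.09713082]
```

View pics/crop.png

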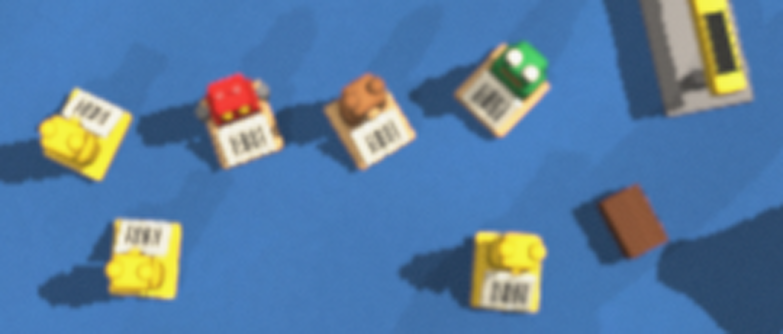

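The crop confirms it: red robot at (235,100), brown bear at (362,97) and green frog at (520,65), each with its label facing the base. The three yellow ones are look-alikes and there's no rocket. Next I'll refine the rack and scanner positions.

```bash
cat > m2.py <<'E'
from h import *
for n in("top","scene"):
    z=np.load(n+"0.npz");w=cloud(n,z["p"],z["d"]).reshape(-1,3);h=cv2.cvtColor(z["p"],cv2.COLOR_BGR2HSV).reshape(-1,3).astype(int)
    box=lambda a,b,c,d,e,f:(w[:,0]>a)&(w[:,0]<b)&(w[:,1]>c)&(w[:,1]<d)&(w[:,2]>e)&(w[:,2]<f)
    wood=(h[:,0]>8)&(h[:,0]<28)&(h[:,1]>40)&(h[:,2]>120)
    m=box(.57,.72,-.24,.2,.019,.035)&wood;r=rect(w[m][:,:2]);print(n,"rack walls",m.sum(),r)
    Q=w[m];m2=box(.57,.72,-.24,.2,-.005,.012)&wood
    yaw=np.deg2rad(r[2]-90 if r[2]>45 else r[2]);R=np.array([[np.cos(yaw),np.sin(yaw)],[-np.sin(yaw),np.cos(yaw)]])
    q=(w[m2][:,:2]-np.array(r[0])/1000)@R.T*1000
    for c in(-126,-42,42,126):
        s=q[abs(q[:,1]-c)<38];print("  floor",c,len(s),np.percentile(s,[3,97],axis=0).round(1).tolist() if len(s)>20 else "")
    yel=(h[:,0]>18)&(h[:,0]<35)&(h[:,1]>120)&(h[:,2]>100)
    m=box(.4,.68,-.34,-.2,.082,.1)&yel;r=rect(w[m][:,:2]);print(n,"scanner",m.sum(),r,w[m][:,2].mean())
    g=(h[:,1]<60);m=box(.4,.65,-.36,-.2,.004,.014)&g;print(n,"foot",m.sum(),rect(w[m][:,:2]) if m.sum()>9 else "")
    m=box(.4,.75,-.36,-.18,.02,.12)&(h[:,2]<60);print(n,"black",m.sum(),w[m].mean(0),w[m].min(0),w[m].max(0))
E
python3 m2.py
```

```text
top rack walls 1373 ((644.9524536132812, -20.92645263671875), (345.1845397949219, 93.55416870117188), 88.56468200683594)
  floor -126 574 [[-30.7, -158.1], [38.6, -96.2]]
  floor -42 584 [[-31.3, -74.2], [39.2, -10.8]]
  floor 42 594 [[-30.6, 10.1], [38.6, 74.0]]
  floor 126 580 [[-31.1, 95.2], [37.5, 158.1]]
top scanner 269 ((562.2221069335938, -327.58465576171875), (126.32144927978516, 24.889881134033203), 0.07938897609710693) 0.09144311340896354
top foot 593 ((522.1921997070312, -273.910400390625), (150.55030822753906, 154.1968231201172), 9.012177467346191)
top black 232 [ 0.63316645 -0.31787287  0.07238425] [ 0.49017003 -0.35879809  0.04632743] [ 0.66303988 -0.29659352  0.09708088]
scene rack walls 1571 ((648.9385375976562, -20.804702758789062), (345.5068664550781, 92.05602264404297), 88.80924224853516)
  floor -126 673 [[-37.5, -149.2], [44.4, -91.0]]
  floor -42 585 [[-37.6, -64.1], [44.5, -6.9]]
  floor 42 515 [[-37.6, 22.4], [44.2, 77.0]]
  floor 126 452 [[-37.8, 107.6], [44.1, 161.3]]
scene scanner 286 ((575.8262329101562, -326.923583984375), (104.00495910644531, 26.667598724365234), 0.6730232238769531) 0.09158120198913972
scene foot 253 ((557.4492797851562, -350.3850402832031), (119.96650695800781, 19.085548400878906), 0.2962070405483246)
scene black 722 [ 0.6318255  -0.33217267  0.0713231 ] [ 0.48916214 -0.35958767  0.03256177] [ 0.67098722 -0.2993949   0.09542897]
```

Call:
carry_out(
  increments=[
    {"gripper":1,"xyz":[0.015,0.027,0.005],"rot":[0,0,1.6]},
    {"gripper":1,"xyz":[0.015,0.027,0],"rot":[0,0,1.6]},
    {"gripper":1,"xyz":[0.015,0.027,0],"rot":[0,0,1.6]},
    {"gripper":1,"xyz":[0.015,0.027,0],"rot":[0,0,1.6]},
    {"gripper":1,"xyz":[0.015,0.027,0],"rot":[0,0,1.6]},
    {"gripper":1,"xyz":[0.015,0.027,0],"rot":[0,0,1.6]},
    {"gripper":1,"xyz":[0.015,0.027,0],"rot":[0,0,1.6]},
    {"gripper":1,"xyz":[0.015,0.027,0],"rot":[0,0,1.6]},
    {"gripper":1,"xyz":[0.015,0.027,0],"rot":[0,0,1.6]},
    {"gripper":1,"xyz":[0.015,0.027,0],"rot":[0,0,1.6]},
    {"gripper":1,"xyz":[0.015,0.027,0],"rot":[0,0,1.6]},
    {"gripper":1,"xyz":[0.015,0.027,0],"rot":[0,0,1.6]},
    {"gripper":1,"xyz":[0.016,0.027,0],"rot":[0,0,1.6]},
    {"gripper":1,"xyz":[0.016,0.027,0],"rot":[0,0,1.6]},
    {"gripper":1,"xyz":[0.016,0.026,0],"rot":[0,0,1.6]},
    {"gripper":1,"xyz":[0.016,0.025,0],"rot":[0,0,1.2]},
    {"gripper":1,"xyz":[0,0,0],"rot":[0,0,0]},
    {"gripper":1,"xyz":[0,0,0],"rot":[0,0,0]},
  ],
  squeeze=40,
)

```text
clock: 2.35
ee_pos: [0.4843, -0.1754, 0.236]
tool_rot: [[0.683, 0.73, -0.001], [0.73, -0.683, -0.0], [-0.001, -0.001, -1.0]]
force: [0.6, -0.7, -0.2]
width: 0.086
grip_force: 0.0
```

Call:
carry_out(
  increments=[
    {"gripper":1,"xyz":[0,0,-0.025],"rot":[0,0,0]},
    {"gripper":1,"xyz":[0,0,-0.025],"rot":[0,0,0]},
    {"gripper":1,"xyz":[0,0,-0.025],"rot":[0,0,0]},
    {"gripper":1,"xyz":[0.001,0,-0.025],"rot":[0,0,0]},
    {"gripper":1,"xyz":[0,0,-0.025],"rot":[0,0,0]},
    {"gripper":1,"xyz":[0,0,-0.02],"rot":[0,0,0]},
    {"gripper":1,"xyz":[0,0,-0.012],"rot":[0,0,0]},
    {"gripper":1,"xyz":[0,0,0],"rot":[0,0,0]},
    {"gripper":0,"xyz":[0,0,0],"rot":[0,0,0]},
    {"gripper":0,"xyz":[0,0,0],"rot":[0,0,0]},
    {"gripper":0,"xyz":[0,0,0],"rot":[0,0,0]},
    {"gripper":0,"xyz":[0,0,0],"rot":[0,0,0]},
    {"gripper":0,"xyz":[0,0,0],"rot":[0,0,0]},
    {"gripper":0,"xyz":[0,0,0],"rot":[0,0,0]},
    {"gripper":0,"xyz":[0,0,0],"rot":[0,0,0]},
  ],
)

```text
clock: 4.22
ee_pos: [0.4861, -0.1746, 0.0798]
tool_rot: [[0.682, 0.731, 0.0], [0.731, -0.682, -0.0], [0.0, 0.0, -1.0]]
force: [-1.9, 1.0, 5.5]
width: 0.0297
grip_force: 42.9
```

Call:
carry_out(
  increments=[
    {"gripper":0,"xyz":[0,0,0.02],"rot":[0,0,0]},
    {"gripper":0,"xyz":[0,0,0.02],"rot":[0,0,0]},
    {"gripper":0,"xyz":[0,0,0.02],"rot":[0,0,0]},
    {"gripper":0,"xyz":[0.0173,0.0027,0],"rot":[0,0,4.2]},
    {"gripper":0,"xyz":[0.0173,0.0027,0],"rot":[0,0,4.2]},
    {"gripper":0,"xyz":[0.0173,0.0027,0],"rot":[0,0,4.2]},
    {"gripper":0,"xyz":[0.0173,0.0027,0],"rot":[0,0,4.2]},
    {"gripper":0,"xyz":[0.0173,0.0027,0],"rot":[0,0,4.2]},
    {"gripper":0,"xyz":[0.0173,0.0027,0],"rot":[0,0,4.2]},
    {"gripper":0,"xyz":[0.0173,0.0027,0],"rot":[0,0,4.2]},
    {"gripper":0,"xyz":[0.0173,0.0027,0],"rot":[0,0,4.2]},
    {"gripper":0,"xyz":[0.0173,0.0027,0],"rot":[0,0,4.2]},
    {"gripper":0,"xyz":[0.0173,0.0027,0],"rot":[0,0,4.1]},
    {"gripper":0,"xyz":[0,0,-0.02],"rot":[0,0,0]},
    {"gripper":0,"xyz":[0,0,0],"rot":[0,0,0]},
    {"gripper":0,"xyz":[0,0,0],"rot":[0,0,0]},
  ],
)

```text
clock: 6.22
ee_pos: [0.6578, -0.148, 0.1186]
tool_rot: [[0.021, 1.0, -0.002], [1.0, -0.021, -0.0], [-0.0, -0.002, -1.0]]
force: [1.2, 1.4, -0.7]
width: 0.0294
grip_force: 42.0
```

```bash
cat > chk.py <<'E'
from h import *
import sys
# plinth in hand (lowest wood points) in both cameras vs rack in same camera: args = expected toy x y, plinth bottom z
x,y,zb=map(float,sys.argv[1:4]);o=get_obs();print("clock",o["clock"],o["ee_pos"].round(4),"w",o["width"])
refs={"top":(.64495,-.02093),"scene":(.64894,-.0208)}
for n,p,d,w in shots():
    cv2.imwrite(f"pics/{sys.argv[4]}_{n}.png",p)
    h=cv2.cvtColor(p,cv2.COLOR_BGR2HSV).astype(int)
    m=(np.hypot(w[...,0]-x,w[...,1]-y)<.06)&(w[...,2]>zb-.004)&(w[...,2]<zb+.022)
    r=rect(w[m][:,:2]);yaw=np.deg2rad(-1.3);R=np.array([[np.cos(yaw),np.sin(yaw)],[-np.sin(yaw),np.cos(yaw)]])
    rel=R@(np.array(r[0])/1000-refs[n])
    t=w[m][w[m][:,2]>zb+.012]
    l=(np.hypot(w[...,0]-x,w[...,1]-y)<.05)&(w[...,2]>zb+.02)&(w[...,2]<zb+.06)&(h[...,1]<60)&(h[...,2]>140)
    lc=w[l].mean(0) if l.sum()>5 else np.zeros(3)
    print(n,m.sum(),"plinth in rack mm",(rel*1000).round(1),np.round(r[1],1),round(r[2],1),"label",l.sum(),(R@(lc[:2]-refs[n])*1000).round(1),lc[2].round(4))
E
python3 chk.py .643 -.147 .041 a
```

```text
clock 6.225 [ 0.6578 -0.148   0.1186] w 0.029381497364376147
top 147 plinth in rack mm [  -3.3 -127.9] [61.1 70.3] 87.6 label 167 [ -23.3 -124.2] 0.0755
scene 315 plinth in rack mm [  -2.3 -127.3] [61.6 68.4] 88.1 label 87 [ -21.8 -138.2] 0.0766
```

Call:
carry_out(
  increments=[
    {"gripper":0,"xyz":[0.0025,0.0015,0],"rot":[0,0,0]},
    {"gripper":0,"xyz":[0,0,-0.008],"rot":[0,0,0]},
    {"gripper":0,"xyz":[0,0,-0.008],"rot":[0,0,0]},
    {"gripper":0,"xyz":[0,0,-0.006],"rot":[0,0,0]},
    {"gripper":0,"xyz":[0,0,-0.005],"rot":[0,0,0]},
    {"gripper":0,"xyz":[0,0,-0.005],"rot":[0,0,0]},
    {"gripper":0,"xyz":[0,0,0],"rot":[0,0,0]},
    {"gripper":0,"xyz":[0,0,0],"rot":[0,0,0]},
  ],
)

```text
clock: 7.32
ee_pos: [0.6617, -0.1462, 0.0875]
tool_rot: [[0.02, 1.0, 0.0], [1.0, -0.02, 0.0], [0.0, 0.0, -1.0]]
force: [0.1, 0.4, -1.3]
width: 0.0297
grip_force: 42.2
```

Call:
carry_out(
  increments=[
    {"gripper":0,"xyz":[0,0,-0.0015],"rot":[0,0,0]},
    {"gripper":0,"xyz":[0,0,0],"rot":[0,0,0]},
    {"gripper":1,"xyz":[0,0,0],"rot":[0,0,0]},
    {"gripper":1,"xyz":[0,0,0],"rot":[0,0,0]},
    {"gripper":1,"xyz":[0,0,0],"rot":[0,0,0]},
    {"gripper":1,"xyz":[0,0,0],"rot":[0,0,0]},
    {"gripper":1,"xyz":[0,0,0.02],"rot":[0,0,0]},
    {"gripper":1,"xyz":[0,0,0.03],"rot":[0,0,0]},
    {"gripper":1,"xyz":[0,0,0.04],"rot":[0,0,0]},
    {"gripper":1,"xyz":[0,0,0.04],"rot":[0,0,0]},
    {"gripper":1,"xyz":[0,0,0],"rot":[0,0,0]},
    {"gripper":1,"xyz":[0,0,0],"rot":[0,0,0]},
  ],
)

```text
clock: 8.82
ee_pos: [0.6613, -0.1462, 0.2164]
tool_rot: [[0.02, 1.0, 0.0], [1.0, -0.02, -0.0], [-0.0, 0.0, -1.0]]
force: [0.2, 0.1, -0.6]
width: 0.0851
grip_force: 0.0
```

```bash
python3 chk.py .645 -.147 .014 b; cat > toys.py <<'E'
from h import *
import sys
ex=dict(robot=(.438,.08),bear=(.4435,-.04))
for n,p,d,w in shots():
    for k,(x,y) in ex.items():
        m=(np.hypot(w[...,0]-x,w[...,1]-y)<.055)&(w[...,2]>.008)&(w[...,2]<.15);hd=w[m&(w[...,2]>.106)]
        print(n,k,np.round(np.hstack(rect(w[m][:,:2])),1),"head",np.round(np.hstack(rect(hd[:,:2])),1) if len(hd)>3 else None)
E
python3 toys.py
```

```text
clock 8.825 [ 0.6613 -0.1462  0.2164] w 0.0851283882433068
top 580 plinth in rack mm [   3.2 -119.5] [103.1  99.3] 88.4 label 191 [ -13.5 -126.2] 0.0475
scene 860 plinth in rack mm [  -0.4 -123.7] [98.4 92.8] 89.0 label 79 [ -15.8 -135.7] 0.0455
top robot [431.2  85.4  71.7  78.   19.8] head [447.4  86.2  31.7  34.   20.4]
top bear [434.6 -38.2  67.5  83.7  27.2] head [451.  -31.9  30.6  41.7  34. ]
scene robot [428.5  72.7   5.8  57.6  42.4] head None
scene bear [443.6 -40.1  67.9  61.7  33.1] head [455.4 -31.   31.5  41.5  42.1]
```

Call:
carry_out(
  increments=[
    {"gripper":1,"xyz":[-0.021,0.0115,0],"rot":[0,0,3.5]},
    {"gripper":1,"xyz":[-0.021,0.0115,0],"rot":[0,0,3.5]},
    {"gripper":1,"xyz":[-0.021,0.0115,0],"rot":[0,0,3.5]},
    {"gripper":1,"xyz":[-0.021,0.0115,0],"rot":[0,0,3.5]},
    {"gripper":1,"xyz":[-0.021,0.0115,0],"rot":[0,0,3.5]},
    {"gripper":1,"xyz":[-0.021,0.0115,0],"rot":[0,0,3.5]},
    {"gripper":1,"xyz":[-0.021,0.0115,0],"rot":[0,0,3.5]},
    {"gripper":1,"xyz":[-0.021,0.0115,0],"rot":[0,0,3.5]},
    {"gripper":1,"xyz":[-0.021,0.0115,0],"rot":[0,0,3.5]},
    {"gripper":1,"xyz":[-0.0195,0.011,0],"rot":[0,0,3.2]},
    {"gripper":1,"xyz":[0,0,-0.03],"rot":[0,0,0]},
    {"gripper":1,"xyz":[0,0,0],"rot":[0,0,0]},
    {"gripper":1,"xyz":[0,0,0],"rot":[0,0,0]},
  ],
)

```text
clock: 10.65
ee_pos: [0.4534, -0.0316, 0.1861]
tool_rot: [[-0.553, 0.833, 0.0], [0.833, 0.553, 0.0], [0.0, 0.0, -1.0]]
force: [-0.1, -0.3, -0.7]
width: 0.0852
grip_force: 0.0
```

Call:
carry_out(
  increments=[
    {"gripper":1,"xyz":[0,0,-0.025],"rot":[0,0,0]},
    {"gripper":1,"xyz":[0,0,-0.025],"rot":[0,0,0]},
    {"gripper":1,"xyz":[0,0,-0.025],"rot":[0,0,0]},
    {"gripper":1,"xyz":[0,0,-0.02],"rot":[0,0,0]},
    {"gripper":1,"xyz":[0,0,-0.012],"rot":[0,0,0]},
    {"gripper":1,"xyz":[0,0,0],"rot":[0,0,0]},
    {"gripper":0,"xyz":[0,0,0],"rot":[0,0,0]},
    {"gripper":0,"xyz":[0,0,0],"rot":[0,0,0]},
    {"gripper":0,"xyz":[0,0,0],"rot":[0,0,0]},
    {"gripper":0,"xyz":[0,0,0],"rot":[0,0,0]},
    {"gripper":0,"xyz":[0,0,0],"rot":[0,0,0]},
    {"gripper":0,"xyz":[0,0,0],"rot":[0,0,0]},
    {"gripper":0,"xyz":[0,0,0],"rot":[0,0,0]},
  ],
)

```text
clock: 12.28
ee_pos: [0.4534, -0.0316, 0.079]
tool_rot: [[-0.553, 0.833, 0.001], [0.833, 0.553, -0.0], [-0.0, 0.001, -1.0]]
force: [0.8, 0.8, 4.6]
width: 0.0297
grip_force: 46.2
```

Call:
carry_out(
  increments=[
    {"gripper":0,"xyz":[0,0,0.02],"rot":[0,0,0]},
    {"gripper":0,"xyz":[0,0,0.02],"rot":[0,0,0]},
    {"gripper":0,"xyz":[0,0,0.02],"rot":[0,0,0]},
    {"gripper":0,"xyz":[0.021,-0.003,0],"rot":[0,0,-3.5]},
    {"gripper":0,"xyz":[0.021,-0.003,0],"rot":[0,0,-3.5]},
    {"gripper":0,"xyz":[0.021,-0.003,0],"rot":[0,0,-3.5]},
    {"gripper":0,"xyz":[0.021,-0.003,0],"rot":[0,0,-3.5]},
    {"gripper":0,"xyz":[0.021,-0.003,0],"rot":[0,0,-3.5]},
    {"gripper":0,"xyz":[0.021,-0.003,0],"rot":[0,0,-3.5]},
    {"gripper":0,"xyz":[0.021,-0.003,0],"rot":[0,0,-3.5]},
    {"gripper":0,"xyz":[0.021,-0.003,0],"rot":[0,0,-3.5]},
    {"gripper":0,"xyz":[0.021,-0.003,0],"rot":[0,0,-3.5]},
    {"gripper":0,"xyz":[0.021,-0.0035,0],"rot":[0,0,-3.3]},
    {"gripper":0,"xyz":[0,0,-0.02],"rot":[0,0,0]},
    {"gripper":0,"xyz":[0,0,0],"rot":[0,0,0]},
    {"gripper":0,"xyz":[0,0,0],"rot":[0,0,0]},
  ],
)

```text
clock: 14.28
ee_pos: [0.6616, -0.062, 0.118]
tool_rot: [[0.021, 1.0, -0.002], [1.0, -0.021, 0.0], [0.0, -0.002, -1.0]]
force: [0.6, 0.6, -1.2]
width: 0.0295
grip_force: 45.8
```

```bash
python3 chk.py .646 -.063 .041 c
```

```text
clock 14.275 [ 0.6616 -0.062   0.118 ] w 0.02954354634261334
top 117 plinth in rack mm [-10.6 -22.7] [84.2 43.4] 33.2 label 131 [-21.2 -35.2] 0.0748
scene 299 plinth in rack mm [  1.1 -41.7] [62.4 68.7] 88.4 label 81 [-17.5 -51.4] 0.0773
```

Call:
carry_out(
  increments=[
    {"gripper":0,"xyz":[-0.001,0,0],"rot":[0,0,0]},
    {"gripper":0,"xyz":[0,0,-0.008],"rot":[0,0,0]},
    {"gripper":0,"xyz":[0,0,-0.008],"rot":[0,0,0]},
    {"gripper":0,"xyz":[0,0,-0.006],"rot":[0,0,0]},
    {"gripper":0,"xyz":[0,0,-0.005],"rot":[0,0,0]},
    {"gripper":0,"xyz":[0,0,-0.005],"rot":[0,0,0]},
    {"gripper":0,"xyz":[0,0,0],"rot":[0,0,0]},
    {"gripper":0,"xyz":[0,0,0],"rot":[0,0,0]},
  ],
)

```text
clock: 15.38
ee_pos: [0.6622, -0.0622, 0.087]
tool_rot: [[0.022, 1.0, 0.0], [1.0, -0.022, 0.0], [0.0, 0.0, -1.0]]
force: [-0.7, 0.1, -0.8]
width: 0.0292
grip_force: 45.7
```

Call:
carry_out(
  increments=[
    {"gripper":0,"xyz":[0,0,-0.0015],"rot":[0,0,0]},
    {"gripper":0,"xyz":[0,0,0],"rot":[0,0,0]},
    {"gripper":1,"xyz":[0,0,0],"rot":[0,0,0]},
    {"gripper":1,"xyz":[0,0,0],"rot":[0,0,0]},
    {"gripper":1,"xyz":[0,0,0],"rot":[0,0,0]},
    {"gripper":1,"xyz":[0,0,0],"rot":[0,0,0]},
    {"gripper":1,"xyz":[0,0,0.02],"rot":[0,0,0]},
    {"gripper":1,"xyz":[0,0,0.03],"rot":[0,0,0]},
    {"gripper":1,"xyz":[0,0,0.04],"rot":[0,0,0]},
    {"gripper":1,"xyz":[0,0,0.04],"rot":[0,0,0]},
    {"gripper":1,"xyz":[0,0,0],"rot":[0,0,0]},
    {"gripper":1,"xyz":[0,0,0],"rot":[0,0,0]},
  ],
)

```text
clock: 16.88
ee_pos: [0.6618, -0.0623, 0.2159]
tool_rot: [[0.022, 1.0, 0.0], [1.0, -0.022, -0.0], [-0.0, 0.0, -1.0]]
force: [0.5, -0.0, -0.5]
width: 0.0854
grip_force: 0.0
```

```bash
python3 toys.py | grep robot; cp pics/c_scene.png pics/d.png; python3 - <<'E'
from h import *
S=shots();cv2.imwrite("pics/e.png",np.hstack([cv2.resize(S[0][1],(400,300)),cv2.resize(S[1][1],(400,300))]))
E
```

```text
top robot [437.3  83.1 108.2  67.5  15.5] head [446.8  86.   32.5  34.2  19.2]
scene robot [439.4  78.3  68.8  66.7  22.8] head [452.9  86.4  28.7  36.2  21.2]
```

View pics/e.png

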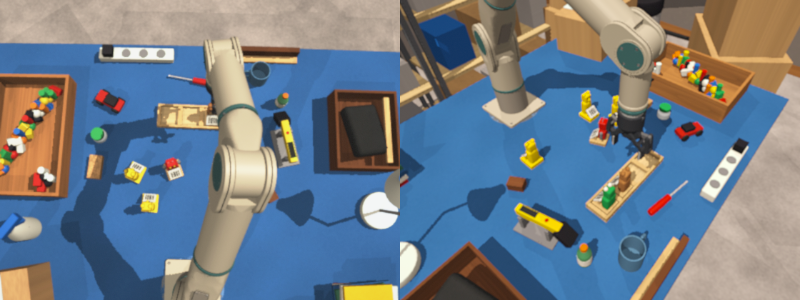

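The picture shows the frog (right half, 607,195) and bear (627,175) seated in the rack, and the robot toy still in its place. I'll fetch the robot toy next.

Call:
carry_out(
  increments=[
    {"gripper":1,"xyz":[-0.021,0.015,0],"rot":[0,0,2.3]},
    {"gripper":1,"xyz":[-0.021,0.015,0],"rot":[0,0,2.3]},
    {"gripper":1,"xyz":[-0.021,0.015,0],"rot":[0,0,2.3]},
    {"gripper":1,"xyz":[-0.021,0.015,0],"rot":[0,0,2.3]},
    {"gripper":1,"xyz":[-0.021,0.015,0],"rot":[0,0,2.3]},
    {"gripper":1,"xyz":[-0.021,0.015,0],"rot":[0,0,2.3]},
    {"gripper":1,"xyz":[-0.021,0.015,0],"rot":[0,0,2.3]},
    {"gripper":1,"xyz":[-0.021,0.015,0],"rot":[0,0,2.3]},
    {"gripper":1,"xyz":[-0.021,0.015,0],"rot":[0,0,2.3]},
    {"gripper":1,"xyz":[-0.023,0.0135,0],"rot":[0,0,2.1]},
    {"gripper":1,"xyz":[0,0,-0.03],"rot":[0,0,0]},
    {"gripper":1,"xyz":[0,0,0],"rot":[0,0,0]},
    {"gripper":1,"xyz":[0,0,0],"rot":[0,0,0]},
  ],
)

```text
clock: 18.7
ee_pos: [0.4504, 0.0864, 0.1856]
tool_rot: [[-0.367, 0.93, -0.0], [0.93, 0.367, 0.0], [0.0, 0.0, -1.0]]
force: [0.4, 0.4, -0.6]
width: 0.0854
grip_force: 0.0
```

Call:
carry_out(
  increments=[
    {"gripper":1,"xyz":[0,0,-0.025],"rot":[0,0,0]},
    {"gripper":1,"xyz":[0,0,-0.025],"rot":[0,0,0]},
    {"gripper":1,"xyz":[0,0,-0.025],"rot":[0,0,0]},
    {"gripper":1,"xyz":[0,0,-0.02],"rot":[0,0,0]},
    {"gripper":1,"xyz":[0,0,-0.012],"rot":[0,0,0]},
    {"gripper":1,"xyz":[0,0,0],"rot":[0,0,0]},
    {"gripper":0,"xyz":[0,0,0],"rot":[0,0,0]},
    {"gripper":0,"xyz":[0,0,0],"rot":[0,0,0]},
    {"gripper":0,"xyz":[0,0,0],"rot":[0,0,0]},
    {"gripper":0,"xyz":[0,0,0],"rot":[0,0,0]},
    {"gripper":0,"xyz":[0,0,0],"rot":[0,0,0]},
    {"gripper":0,"xyz":[0,0,0],"rot":[0,0,0]},
    {"gripper":0,"xyz":[0,0,0],"rot":[0,0,0]},
  ],
)

```text
clock: 20.32
ee_pos: [0.4505, 0.0864, 0.0786]
tool_rot: [[-0.367, 0.93, 0.001], [0.93, 0.367, 0.0], [-0.0, 0.001, -1.0]]
force: [1.0, 0.2, 6.6]
width: 0.0295
grip_force: 46.4
```

Call:
carry_out(
  increments=[
    {"gripper":0,"xyz":[0,0,0.02],"rot":[0,0,0]},
    {"gripper":0,"xyz":[0,0,0.02],"rot":[0,0,0]},
    {"gripper":0,"xyz":[0,0,0.02],"rot":[0,0,0]},
    {"gripper":0,"xyz":[0.0215,0.002,0],"rot":[0,0,-2.3]},
    {"gripper":0,"xyz":[0.0215,0.002,0],"rot":[0,0,-2.3]},
    {"gripper":0,"xyz":[0.0215,0.002,0],"rot":[0,0,-2.3]},
    {"gripper":0,"xyz":[0.0215,0.002,0],"rot":[0,0,-2.3]},
    {"gripper":0,"xyz":[0.0215,0.002,0],"rot":[0,0,-2.3]},
    {"gripper":0,"xyz":[0.0215,0.002,0],"rot":[0,0,-2.3]},
    {"gripper":0,"xyz":[0.0215,0.002,0],"rot":[0,0,-2.3]},
    {"gripper":0,"xyz":[0.0215,0.002,0],"rot":[0,0,-2.3]},
    {"gripper":0,"xyz":[0.0215,0.002,0],"rot":[0,0,-2.3]},
    {"gripper":0,"xyz":[0.0215,0.001,0],"rot":[0,0,-2.1]},
    {"gripper":0,"xyz":[0,0,-0.02],"rot":[0,0,0]},
    {"gripper":0,"xyz":[0,0,0],"rot":[0,0,0]},
    {"gripper":0,"xyz":[0,0,0],"rot":[0,0,0]},
  ],
)

```text
clock: 22.32
ee_pos: [0.6635, 0.1052, 0.1175]
tool_rot: [[0.021, 1.0, -0.003], [1.0, -0.021, -0.0], [-0.0, -0.003, -1.0]]
force: [0.4, -0.1, -0.4]
width: 0.0294
grip_force: 45.5
```

```bash
python3 chk.py .650 .106 .041 f
```

```text
clock 22.325 [0.6635 0.1052 0.1175] w 0.029382603423734156
top 44 plinth in rack mm [-12.5 145.3] [20.6 46. ] 89.7 label 27 [-27.5 144.1] 0.0698
scene 311 plinth in rack mm [ -0.6 124.8] [61.8 69.3] 89.8 label 76 [-20.5 117.9] 0.076
```

Call:
carry_out(
  increments=[
    {"gripper":0,"xyz":[0,0.001,0],"rot":[0,0,0]},
    {"gripper":0,"xyz":[0,0,-0.008],"rot":[0,0,0]},
    {"gripper":0,"xyz":[0,0,-0.008],"rot":[0,0,0]},
    {"gripper":0,"xyz":[0,0,-0.006],"rot":[0,0,0]},
    {"gripper":0,"xyz":[0,0,-0.005],"rot":[0,0,0]},
    {"gripper":0,"xyz":[0,0,-0.005],"rot":[0,0,0]},
    {"gripper":0,"xyz":[0,0,0],"rot":[0,0,0]},
    {"gripper":0,"xyz":[0,0,0],"rot":[0,0,0]},
  ],
)

```text
clock: 23.42
ee_pos: [0.6652, 0.1064, 0.0865]
tool_rot: [[0.022, 1.0, 0.0], [1.0, -0.022, 0.0], [0.0, 0.0, -1.0]]
force: [0.9, -0.5, -2.3]
width: 0.0294
grip_force: 45.3
```

Call:
carry_out(
  increments=[
    {"gripper":0,"xyz":[0,0,-0.0015],"rot":[0,0,0]},
    {"gripper":0,"xyz":[0,0,0],"rot":[0,0,0]},
    {"gripper":1,"xyz":[0,0,0],"rot":[0,0,0]},
    {"gripper":1,"xyz":[0,0,0],"rot":[0,0,0]},
    {"gripper":1,"xyz":[0,0,0],"rot":[0,0,0]},
    {"gripper":1,"xyz":[0,0,0],"rot":[0,0,0]},
    {"gripper":1,"xyz":[0,0,0.02],"rot":[0,0,0]},
    {"gripper":1,"xyz":[0,0,0.03],"rot":[0,0,0]},
    {"gripper":1,"xyz":[0,0,0.04],"rot":[0,0,0]},
    {"gripper":1,"xyz":[0,0,0.04],"rot":[0,0,0]},
    {"gripper":1,"xyz":[-0.03,0,0],"rot":[0,0,0]},
    {"gripper":1,"xyz":[-0.03,0,0],"rot":[0,0,0]},
    {"gripper":1,"xyz":[-0.03,0,0],"rot":[0,0,0]},
    {"gripper":1,"xyz":[-0.03,0,0],"rot":[0,0,0]},
    {"gripper":1,"xyz":[-0.03,0,0],"rot":[0,0,0]},
    {"gripper":1,"xyz":[-0.03,0,0],"rot":[0,0,0]},
    {"gripper":1,"xyz":[-0.02,0,0],"rot":[0,0,0]},
    {"gripper":1,"xyz":[0,0,0],"rot":[0,0,0]},
    {"gripper":1,"xyz":[0,0,0],"rot":[0,0,0]},
  ],
)

```text
clock: 25.8
ee_pos: [0.4665, 0.1065, 0.2157]
tool_rot: [[0.022, 1.0, 0.003], [1.0, -0.022, 0.001], [0.001, 0.003, -1.0]]
force: [-0.3, 0.5, -0.0]
width: 0.0853
grip_force: 0.0
```

```bash
cat > m3.py <<'E'
from h import *
S=shots()
for n,p,d,w in S:
    h=cv2.cvtColor(p,cv2.COLOR_BGR2HSV).astype(int)
    box=lambda a,b,c,e,f,g:(w[...,0]>a)&(w[...,0]<b)&(w[...,1]>c)&(w[...,1]<e)&(w[...,2]>f)&(w[...,2]<g)
    yel=(h[...,0]>18)&(h[...,0]<35)&(h[...,1]>110)&(h[...,2]>90)
    m=box(.38,.75,-.45,-.2,.078,.105)&yel;q=w[m];c,vv,_=cv2.fitLine(q[:,:2].astype(np.float32),cv2.DIST_HUBER,0,.01,.01).reshape(2,2),0,0
    print(n,"scanner yellow",m.sum(),np.round(np.hstack(rect(q[:,:2])),1),"dir",c[0],"pt",c[1],"z",np.median(q[:,2]))
    # black window patch on top of the grip and head
    m=box(.38,.75,-.45,-.2,.03,.11)&(h[...,2]<70);q=w[m];print(" black",m.sum(),np.round(np.hstack(rect(q[:,:2])),1))
    R=np.array([[1,-.0227],[.0227,1]])
    for y in(-126,-42,126):
        t=np.array([.647,-.021])+R.T@np.array([0,y/1000])
        l=box(t[0]-.06,t[0]+.02,t[1]-.035,t[1]+.035,.028,.062)&(h[...,1]<70)&(h[...,2]>130)
        a=box(t[0]-.05,t[0]+.05,t[1]-.03,t[1]+.03,.11,.118);q=w[l];hd=w[a]
        ref={"top":(.64495,-.02093),"scene":(.64894,-.0208)}[n]
        print(" label",y,l.sum(),np.round(np.hstack(rect(q[:,:2])),1),(R@(q.mean(0)[:2]-ref)*1000).round(1),q[:,2].mean().round(4),"head",a.sum(),(R@(np.array(rect(hd[:,:2])[0])/1000-ref)*1000).round(1) if a.sum()>5 else "")
cv2.imwrite("pics/g.png",np.vstack([cv2.resize(S[0][1][130:260,200:440],(800,300)),]) if 0 else cv2.resize(S[0][1][130:260,200:440],(800,433)))
cv2.imwrite("pics/g2.png",cv2.resize(S[1][1][180:380,140:400],(780,600)))
E
python3 m3.py
```

```text
top scanner yellow 599 [ 586.6 -337.6  247.8   37.     9.4] dir [0.9873555  0.15852194] pt [ 0.5430726 -0.3387567] z 0.09151513867737715
 black 367 [ 570.9 -335.4  188.    49.7   11.9]
 label -126 227 [ 627.3 -146.4   46.2   35.    85.2] [ -15.7 -126.2] 0.0457 head 25 [  15.9 -125.7]
 label -42 221 [625.3 -61.1  45.7  36.5  90. ] [-20.  -41.4] 0.0459 head 44 [ 11.1 -39.9]
 label 126 134 [632.1 102.7  36.   35.3   3.6] [-14.3 119.6] 0.047 head 43 [ 13.5 126.8]
scene scanner yellow 862 [ 598.6 -336.7  260.7   45.2    7.8] dir [0.9695784  0.24478115] pt [ 0.56254935 -0.3469974 ] z 0.09092435239014185
 black 813 [ 579.5 -340.5  184.4   50.3   12.9]
 label -126 98 [ 631.1 -146.6   33.7   45.     2.1] [ -18.3 -134.3] 0.043 head 43 [  16.8 -128.7]
 label -42 72 [623.2 -67.   24.3  47.3  35.5] [-19.7 -49.1] 0.0456 head 58 [ 10.6 -41.9]
 label 126 71 [634.1 105.3  26.8  45.1   0. ] [-18.6 118.7] 0.0432 head 40 [ 15.4 125.1]
```

View pics/g2.png

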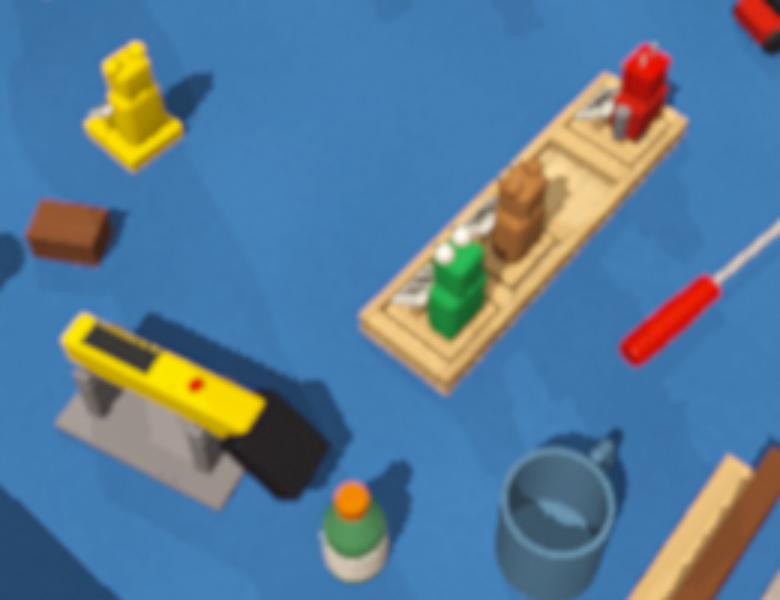

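View pics/g.png

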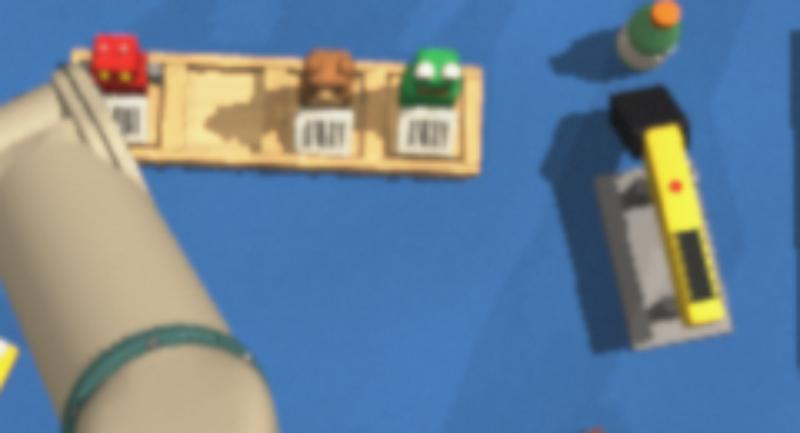

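Frog, bear and robot are down in pockets 1, 2 and 4 with their labels to the front. In the top crop the scanner grip runs from (705,318) to (662,128). Next I'll get its exact axis.

```bash
python3 - <<'E'
from h import *
for n in("top","scene"):
    z=np.load(n+"0.npz");p=z["p"];w=cloud(n,p,z["d"]);h=cv2.cvtColor(p,cv2.COLOR_BGR2HSV)
    m=cv2.inRange(h,(20,120,110),(33,255,255))
    seed=(405,212) if n=="top" else (205,308)
    k,L,st,ct=cv2.connectedComponentsWithStats(m)
    box=(w[...,0]>.38)&(w[...,0]<.68)&(w[...,1]>-.42)&(w[...,1]<-.2)
    i=max(range(1,k),key=lambda i:((L==i)&box).sum());M=(L==i).astype(np.uint8)
    c=calibration(n);K=np.array(c["camera_matrix"])
    hull=cv2.convexHull(np.argwhere(M)[:,::-1].astype(np.float32))
    q=cv2.undistortPoints(hull.reshape(-1,1,2),K,np.array(c["D"])).reshape(-1,2)
    r=np.c_[q,np.ones(len(q))]@np.array(c["attitude"]).T;e=np.array(c["eye"])
    P=e+r*((.092-e[2])/r[:,2])[:,None]
    print(n,st[i],"hull on z=92mm",np.round(np.hstack(rect(P[:,:2])),1))
    t=w[(M>0)&(w[...,2]>.0885)&(w[...,2]<.096)&box];print("  depth top face",len(t),np.round(np.hstack(rect(t[:,:2])),1))
    g=(h[...,1]<70)&(h[...,2]>60)&box&(abs(w[...,2]-.008)<.004);kk,LL,ss,cc=cv2.connectedComponentsWithStats(g.astype(np.uint8))
    if kk>1:
        j=1+ss[1:,4].argmax();f=w[LL==j];print("  foot",len(f),np.round(np.hstack(rect(f[:,:2])),1))
E
```

```text
top [393 167  24  61 612] hull on z=92mm [ 543.8 -342.4  162.5   35.8   11.2]
  depth top face 397 [ 544.5 -344.1  162.3   30.3   12.1]
  foot 594 [ 535.2 -346.2  152.1   85.6   13.1]
scene [161 285  68  41 981] hull on z=92mm [ 551.1 -352.1  159.3   40.    12.9]
  depth top face 664 [ 548.9 -345.9  159.3   29.6   12.5]
  foot 970 [ 542.4 -366.6  151.6   49.5   12.8]
```

Call:
carry_out(
  increments=[
    {"gripper":1,"xyz":[0.005,-0.028,0],"rot":[0,0,-4.8]},
    {"gripper":1,"xyz":[0.005,-0.028,0],"rot":[0,0,-4.8]},
    {"gripper":1,"xyz":[0.005,-0.028,0],"rot":[0,0,-4.8]},
    {"gripper":1,"xyz":[0.005,-0.028,0],"rot":[0,0,-4.8]},
    {"gripper":1,"xyz":[0.005,-0.028,0],"rot":[0,0,-4.8]},
    {"gripper":1,"xyz":[0.005,-0.028,0],"rot":[0,0,-4.8]},
    {"gripper":1,"xyz":[0.005,-0.028,0],"rot":[0,0,-4.8]},
    {"gripper":1,"xyz":[0.005,-0.028,0],"rot":[0,0,-4.8]},
    {"gripper":1,"xyz":[0.005,-0.028,0],"rot":[0,0,-4.8]},
    {"gripper":1,"xyz":[0.005,-0.028,0],"rot":[0,0,-4.8]},
    {"gripper":1,"xyz":[0.005,-0.028,0],"rot":[0,0,-4.8]},
    {"gripper":1,"xyz":[0.005,-0.028,0],"rot":[0,0,-4.8]},
    {"gripper":1,"xyz":[0.005,-0.028,0],"rot":[0,0,-4.8]},
    {"gripper":1,"xyz":[0.005,-0.029,0],"rot":[0,0,-4.8]},
    {"gripper":1,"xyz":[0.005,-0.029,0],"rot":[0,0,-4.8]},
    {"gripper":1,"xyz":[0.005,-0.0295,-0.02],"rot":[0,0,-4.2]},
    {"gripper":1,"xyz":[0,0,-0.02],"rot":[0,0,0]},
    {"gripper":1,"xyz":[0,0,0],"rot":[0,0,0]},
    {"gripper":1,"xyz":[0,0,0],"rot":[0,0,0]},
  ],
)

```text
clock: 28.28
ee_pos: [0.5455, -0.3453, 0.1754]
tool_rot: [[0.976, 0.217, 0.001], [0.217, -0.976, -0.0], [0.001, 0.0, -1.0]]
force: [-0.0, -0.0, 0.8]
width: 0.0852
grip_force: 0.0
```

Call:
carry_out(
  increments=[
    {"gripper":1,"xyz":[0,0,-0.025],"rot":[0,0,0]},
    {"gripper":1,"xyz":[0,0,-0.025],"rot":[0,0,0]},
    {"gripper":1,"xyz":[0.001,0,-0.025],"rot":[0,0,0]},
    {"gripper":1,"xyz":[0,0,-0.025],"rot":[0,0,0]},
    {"gripper":1,"xyz":[0,0,-0.018],"rot":[0,0,0]},
    {"gripper":1,"xyz":[0,0,0],"rot":[0,0,0]},
    {"gripper":0,"xyz":[0,0,0],"rot":[0,0,0]},
    {"gripper":0,"xyz":[0,0,0],"rot":[0,0,0]},
    {"gripper":0,"xyz":[0,0,0],"rot":[0,0,0]},
    {"gripper":0,"xyz":[0,0,0],"rot":[0,0,0]},
    {"gripper":0,"xyz":[0,0,0],"rot":[0,0,0]},
    {"gripper":0,"xyz":[0,0,0],"rot":[0,0,0]},
    {"gripper":0,"xyz":[0,0,0],"rot":[0,0,0]},
    {"gripper":0,"xyz":[0,0,0],"rot":[0,0,0]},
  ],
  squeeze=60,
)

```text
clock: 30.02
ee_pos: [0.5465, -0.3454, 0.0577]
tool_rot: [[0.976, 0.218, 0.001], [0.218, -0.976, -0.001], [0.001, 0.001, -1.0]]
force: [-0.7, 1.0, 5.3]
width: 0.0272
grip_force: 60.0
```

Call:
carry_out(
  increments=[
    {"gripper":0,"xyz":[0,0,0.015],"rot":[0,0,0]},
    {"gripper":0,"xyz":[0,0,0.025],"rot":[0,0,0]},
    {"gripper":0,"xyz":[0,0,0.025],"rot":[0,0,0]},
    {"gripper":0,"xyz":[0,0,0.025],"rot":[0,0,0]},
    {"gripper":0,"xyz":[0,0,0.025],"rot":[0,0,0]},
    {"gripper":0,"xyz":[0,0,0.025],"rot":[0,0,0]},
    {"gripper":0,"xyz":[-0.024,0,0],"rot":[0,0,0]},
    {"gripper":0,"xyz":[-0.024,0,0],"rot":[0,0,0]},
    {"gripper":0,"xyz":[-0.024,0,0],"rot":[0,0,0]},
    {"gripper":0,"xyz":[-0.024,0,0],"rot":[0,0,0]},
    {"gripper":0,"xyz":[0,0,0],"rot":[0,0,0]},
  ],
)

```text
clock: 31.4
ee_pos: [0.4477, -0.3456, 0.1973]
tool_rot: [[0.977, 0.215, -0.002], [0.215, -0.977, 0.0], [-0.002, -0.0, -1.0]]
force: [0.0, 0.5, -2.2]
width: 0.0271
grip_force: 59.2
```

Call:
carry_out(
  increments=[
    {"gripper":0,"xyz":[0,0.0285,0],"rot":[0,0,-0.9]},
    {"gripper":0,"xyz":[0,0.0285,0],"rot":[0,0,-0.9]},
    {"gripper":0,"xyz":[0,0.0285,0],"rot":[0,0,-0.9]},
    {"gripper":0,"xyz":[0,0.0285,0],"rot":[0,0,-0.9]},
    {"gripper":0,"xyz":[0,0.0285,0],"rot":[0,0,-0.9]},
    {"gripper":0,"xyz":[0,0.0285,0],"rot":[0,0,-0.9]},
    {"gripper":0,"xyz":[0,0.0285,0],"rot":[0,0,-0.9]},
    {"gripper":0,"xyz":[0,0.0285,0],"rot":[0,0,-0.9]},
    {"gripper":0,"xyz":[0,0.0285,0],"rot":[0,0,-0.9]},
    {"gripper":0,"xyz":[0,0.0285,0],"rot":[0,0,-0.9]},
    {"gripper":0,"xyz":[0,0.0285,0],"rot":[0,0,-0.9]},
    {"gripper":0,"xyz":[0,0.0285,0],"rot":[0,0,-0.9]},
    {"gripper":0,"xyz":[0,0.0285,0],"rot":[0,0,-0.9]},
    {"gripper":0,"xyz":[0,0.0285,0],"rot":[0,0,-0.8]},
    {"gripper":0,"xyz":[0,0.0285,0],"rot":[0,0,-0.7]},
    {"gripper":0,"xyz":[0,0.0285,0],"rot":[0,0,-0.7]},
    {"gripper":0,"xyz":[0,0,0],"rot":[0,0,0]},
    {"gripper":0,"xyz":[0,0,0],"rot":[0,0,0]},
  ],
)

```text
clock: 33.65
ee_pos: [0.4504, 0.1109, 0.197]
tool_rot: [[1.0, -0.023, 0.0], [-0.023, -1.0, -0.0], [0.0, 0.0, -1.0]]
force: [0.2, -0.7, -1.1]
width: 0.0273
grip_force: 59.4
```

```bash
python3 - <<'E'
from h import *
S=shots();a=cv2.resize(S[0][1],(400,300));cv2.imwrite("pics/k.png",np.hstack([a,cv2.resize(S[1][1],(400,300))]))
E
```

```text
(no output)
```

View pics/k.png

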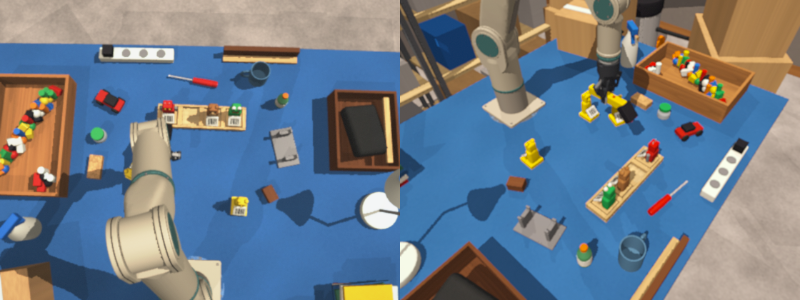

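Right half: the scanner is held at (610,95) with its head towards the rack, the empty cradle is at (540,225) and all three toys are in place. Going down to the robot's label.

Call:
carry_out(
  increments=[
    {"gripper":0,"xyz":[0,0,-0.02],"rot":[0,0,0]},
    {"gripper":0,"xyz":[0,0,-0.02],"rot":[0,0,0]},
    {"gripper":0,"xyz":[0,0,-0.02],"rot":[0,0,0]},
    {"gripper":0,"xyz":[0,0,-0.019],"rot":[0,0,0]},
    {"gripper":0,"xyz":[0.005,0,0],"rot":[0,0,0]},
    {"gripper":0,"xyz":[0.005,0,0],"rot":[0,0,0]},
    {"gripper":0,"xyz":[0.003,0,0],"rot":[0,0,0]},
    {"gripper":0,"xyz":[0,0,0],"rot":[0,0,0]},
    {"gripper":0,"xyz":[0,0,0],"rot":[0,0,0]},
  ],
)

```text
clock: 34.88
ee_pos: [0.463, 0.1109, 0.1181]
tool_rot: [[1.0, -0.023, 0.0], [-0.023, -1.0, 0.0], [0.0, -0.0, -1.0]]
force: [0.6, -0.6, -0.8]
width: 0.0273
grip_force: 59.4
```

```bash
cat > sc.py <<'E'
from h import *
import sys
o=get_obs();t=o["ee_pos"];print(o["clock"],t.round(4))
for n,p,d,w in shots():
    h=cv2.cvtColor(p,cv2.COLOR_BGR2HSV).astype(int)
    q=w-t;c,s=np.cos(np.deg2rad(-1.3)),np.sin(np.deg2rad(-1.3))
    X=q[...,0]*c+q[...,1]*s;Y=-q[...,0]*s+q[...,1]*c;Z=q[...,2]
    m=(abs(Y)<.04)&(X>-.1)&(X<.16)&(abs(Z)<.08)
    y=m&(h[...,0]>18)&(h[...,0]<35)&(h[...,1]>110)&(Z>.024)
    f=y&(X>.03)&(X<.075);b=y&(X<-.03)
    k=m&(h[...,2]<60)&(X>.05)
    print(n,"front top",f.sum(),np.median(Z[f]) if f.any() else "","Y",np.median(Y[f]) if f.any() else "","back",b.sum(),np.median(Z[b]) if b.any() else "","black",k.sum(),[(A[k].min().round(3),A[k].max().round(3)) for A in(X,Y,Z)] if k.any() else "")
    cv2.imwrite(f"pics/s_{n}.png",p)
E
python3 sc.py; python3 -c "
import cv2;cv2.imwrite('pics/s.png',cv2.resize(cv2.imread('pics/s_scene.png')[80:260,200:400],(600,540)))"
```

```text
34.875 [0.463  0.1109 0.1181]
top front top 0  Y  back 0  black 42 [(np.float64(0.071), np.float64(0.116)), (np.float64(-0.027), np.float64(-0.015)), (np.float64(-0.006), np.float64(0.033))]
scene front top 149 0.03229304216144237 Y -0.008548558396307368 back 48 0.03263146320769107 black 398 [(np.float64(0.067), np.float64(0.126)), (np.float64(-0.03), np.float64(0.016)), (np.float64(-0.022), np.float64(0.031))]
```

View pics/s.png

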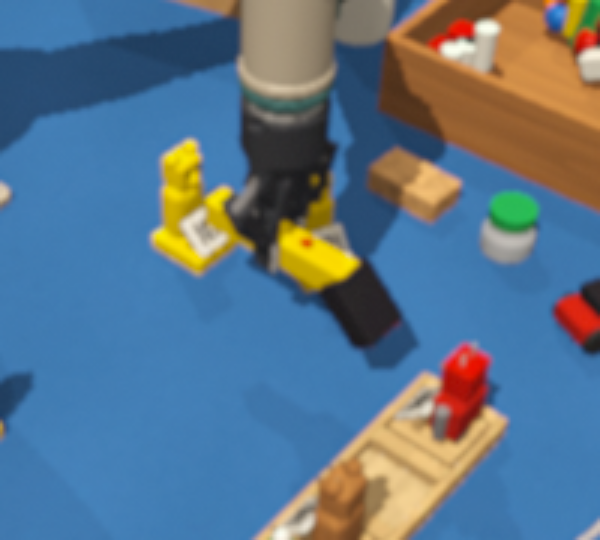

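The scanner is level in the hand (front and back tops both 32 mm above the TCP) and aimed at the robot's label at (415,405). Holding it still.

Call:
carry_out(
  increments=[
    {"gripper":0,"xyz":[0,0,0],"rot":[0,0,0]},
    {"gripper":0,"xyz":[0,0,0],"rot":[0,0,0]},
    {"gripper":0,"xyz":[0,0,0],"rot":[0,0,0]},
    {"gripper":0,"xyz":[0,0,0],"rot":[0,0,0]},
    {"gripper":0,"xyz":[0,0,0],"rot":[0,0,0]},
    {"gripper":0,"xyz":[0,0,0],"rot":[0,0,0]},
    {"gripper":0,"xyz":[0,0,0],"rot":[0,0,0]},
    {"gripper":0,"xyz":[0,0,0],"rot":[0,0,0]},
    {"gripper":0,"xyz":[0,0,0],"rot":[0,0,0]},
    {"gripper":0,"xyz":[0,0,0],"rot":[0,0,0]},
    {"gripper":0,"xyz":[0,0,0],"rot":[0,0,0]},
    {"gripper":0,"xyz":[0,0,0],"rot":[0,0,0]},
    {"gripper":0,"xyz":[0,0,0],"rot":[0,0,0]},
    {"gripper":0,"xyz":[0,0,0],"rot":[0,0,0]},
    {"gripper":0,"xyz":[0,0,0],"rot":[0,0,0]},
    {"gripper":0,"xyz":[0,0,0],"rot":[0,0,0]},
    {"gripper":0,"xyz":[0,0,0],"rot":[0,0,0]},
    {"gripper":0,"xyz":[0,0,0],"rot":[0,0,0]},
    {"gripper":0,"xyz":[0,0,0],"rot":[0,0,0]},
    {"gripper":0,"xyz":[0,0,0],"rot":[0,0,0]},
  ],
)

```text
clock: 37.48
ee_pos: [0.463, 0.1108, 0.1178]
tool_rot: [[1.0, -0.023, 0.0], [-0.023, -1.0, -0.0], [0.0, 0.0, -1.0]]
force: [-0.3, -0.1, -2.4]
width: 0.0276
grip_force: 59.4
```

Call:
carry_out(
  increments=[
    {"gripper":0,"xyz":[0,0,0],"rot":[0,0,0]},
    {"gripper":0,"xyz":[0,0,0],"rot":[0,0,0]},
    {"gripper":0,"xyz":[0,0,0],"rot":[0,0,0]},
    {"gripper":0,"xyz":[0,0,0],"rot":[0,0,0]},
    {"gripper":0,"xyz":[0,0,0],"rot":[0,0,0]},
    {"gripper":0,"xyz":[0,0,0],"rot":[0,0,0]},
    {"gripper":0,"xyz":[-0.005,0,0],"rot":[0,0,0]},
    {"gripper":0,"xyz":[-0.005,0,0],"rot":[0,0,0]},
    {"gripper":0,"xyz":[-0.01,0,0],"rot":[0,0,0]},
    {"gripper":0,"xyz":[0,0,0.02],"rot":[0,0,0]},
    {"gripper":0,"xyz":[0,0,0.02],"rot":[0,0,0]},
    {"gripper":0,"xyz":[0,0,0],"rot":[0,0,0]},
  ],
)

```text
clock: 38.98
ee_pos: [0.4433, 0.1111, 0.1588]
tool_rot: [[1.0, -0.023, 0.003], [-0.023, -1.0, 0.001], [0.002, -0.001, -1.0]]
force: [0.3, -0.4, -2.0]
width: 0.0273
grip_force: 59.4
```

```bash
python3 m3.py | grep -A9 scene
```

```text
scene scanner yellow 7 [ 723.6 -338.    18.2    5.5   43.6] dir [0.7424722  0.66987693] pt [ 0.7249699 -0.3372186] z 0.08689812669738217
 black 69 [ 546.  -347.9  100.7   37.    11.8]
 label -126 96 [ 6.290e+02 -1.479e+02  2.700e+01  4.400e+01  4.000e-01] [ -18.3 -134.1] 0.0431 head 45 [  23.2 -131.8]
 label -42 70 [623.7 -67.7  24.3  51.   35.4] [-19.4 -49.9] 0.0461 head 45 [  9.8 -42.3]
 label 126 71 [6.344e+02 1.061e+02 2.810e+01 4.390e+01 2.000e-01] [-18.3 118.6] 0.0438 head 50 [ 14.4 127.7]
```

Call:
carry_out(
  increments=[
    {"gripper":0,"xyz":[0,-0.021,0],"rot":[0,0,0]},
    {"gripper":0,"xyz":[0,-0.021,0],"rot":[0,0,0]},
    {"gripper":0,"xyz":[0,-0.021,0],"rot":[0,0,0]},
    {"gripper":0,"xyz":[0,-0.021,0],"rot":[0,0,0]},
    {"gripper":0,"xyz":[0,-0.021,0],"rot":[0,0,0]},
    {"gripper":0,"xyz":[0,-0.021,0],"rot":[0,0,0]},
    {"gripper":0,"xyz":[0,-0.021,0],"rot":[0,0,0]},
    {"gripper":0,"xyz":[0,-0.022,0],"rot":[0,0,0]},
    {"gripper":0,"xyz":[0,0,-0.02],"rot":[0,0,0]},
    {"gripper":0,"xyz":[0,0,-0.02],"rot":[0,0,0]},
    {"gripper":0,"xyz":[0.005,0,0],"rot":[0,0,0]},
    {"gripper":0,"xyz":[0.005,0,0],"rot":[0,0,0]},
    {"gripper":0,"xyz":[0.005,0,0],"rot":[0,0,0]},
    {"gripper":0,"xyz":[0,0,0],"rot":[0,0,0]},
    {"gripper":0,"xyz":[0,0,0],"rot":[0,0,0]},
  ],
)

```text
clock: 40.95
ee_pos: [0.458, -0.0581, 0.1181]
tool_rot: [[1.0, -0.023, 0.0], [-0.023, -1.0, -0.0], [0.0, 0.0, -1.0]]
force: [-0.4, 0.4, -1.6]
width: 0.0276
grip_force: 59.5
```

```bash
python3 sc.py
```

```text
40.95 [ 0.458  -0.0581  0.1181]
top front top 0  Y  back 0  black 0 
scene front top 180 0.03284642953124903 Y -0.007071013617316191 back 47 0.03331235780793915 black 471 [(np.float64(0.069), np.float64(0.127)), (np.float64(-0.029), np.float64(0.02)), (np.float64(-0.021), np.float64(0.033))]
```

Call:
carry_out(
  increments=[
    {"gripper":0,"xyz":[0,0,0],"rot":[0,0,0]},
    {"gripper":0,"xyz":[0,0,0],"rot":[0,0,0]},
    {"gripper":0,"xyz":[0,0,0],"rot":[0,0,0]},
    {"gripper":0,"xyz":[0,0,0],"rot":[0,0,0]},
    {"gripper":0,"xyz":[0,0,0],"rot":[0,0,0]},
    {"gripper":0,"xyz":[0,0,0],"rot":[0,0,0]},
    {"gripper":0,"xyz":[0,0,0],"rot":[0,0,0]},
    {"gripper":0,"xyz":[0,0,0],"rot":[0,0,0]},
    {"gripper":0,"xyz":[0,0,0],"rot":[0,0,0]},
    {"gripper":0,"xyz":[0,0,0],"rot":[0,0,0]},
    {"gripper":0,"xyz":[0,0,0],"rot":[0,0,0]},
    {"gripper":0,"xyz":[0,0,0],"rot":[0,0,0]},
    {"gripper":0,"xyz":[0,0,0],"rot":[0,0,0]},
    {"gripper":0,"xyz":[0,0,0],"rot":[0,0,0]},
    {"gripper":0,"xyz":[0,0,0],"rot":[0,0,0]},
    {"gripper":0,"xyz":[0,0,0],"rot":[0,0,0]},
    {"gripper":0,"xyz":[0,0,0],"rot":[0,0,0]},
    {"gripper":0,"xyz":[0,0,0],"rot":[0,0,0]},
    {"gripper":0,"xyz":[0,0,0],"rot":[0,0,0]},
    {"gripper":0,"xyz":[0,0,0],"rot":[0,0,0]},
  ],
)

```text
clock: 43.55
ee_pos: [0.458, -0.0582, 0.1178]
tool_rot: [[1.0, -0.023, 0.0], [-0.023, -1.0, -0.0], [0.0, 0.0, -1.0]]
force: [0.1, 0.3, -2.1]
width: 0.0275
grip_force: 59.5
```

Call:
carry_out(
  increments=[
    {"gripper":0,"xyz":[0,0,0],"rot":[0,0,0]},
    {"gripper":0,"xyz":[0,0,0],"rot":[0,0,0]},
    {"gripper":0,"xyz":[0,0,0],"rot":[0,0,0]},
    {"gripper":0,"xyz":[0,0,0],"rot":[0,0,0]},
    {"gripper":0,"xyz":[0,0,0],"rot":[0,0,0]},
    {"gripper":0,"xyz":[0,0,0],"rot":[0,0,0]},
    {"gripper":0,"xyz":[-0.005,0,0],"rot":[0,0,0]},
    {"gripper":0,"xyz":[-0.005,0,0],"rot":[0,0,0]},
    {"gripper":0,"xyz":[-0.005,0,0],"rot":[0,0,0]},
    {"gripper":0,"xyz":[0,0,0.02],"rot":[0,0,0]},
    {"gripper":0,"xyz":[0,0,0.02],"rot":[0,0,0]},
    {"gripper":0,"xyz":[0,0,0],"rot":[0,0,0]},
  ],
)

```text
clock: 45.05
ee_pos: [0.4437, -0.0583, 0.1588]
tool_rot: [[1.0, -0.023, 0.003], [-0.023, -1.0, -0.0], [0.003, 0.0, -1.0]]
force: [1.2, -1.0, -1.8]
width: 0.0272
grip_force: 59.5
```

```bash
python3 m3.py | grep -A9 scene
```

```text
scene scanner yellow 9 [ 722.  -338.3   20.3    6.8   37.4] dir [0.8384349  0.54500175] pt [ 0.7226375 -0.3382035] z 0.08638888418207757
 black 66 [ 546.  -347.9  100.2   38.2   12.6]
 label -126 88 [ 629.2 -147.1   29.    43.9    0. ] [ -18.4 -134.8] 0.0427 head 56 [  17.3 -127.1]
 label -42 73 [622.7 -66.3  24.3  49.4  35.5] [-19.6 -49.2] 0.0459 head 44 [  9.5 -41.9]
 label 126 73 [634.2 106.1  44.2  28.5  88.2] [-18.5 118.7] 0.0431 head 51 [ 14.2 127.4]
```

Call:
carry_out(
  increments=[
    {"gripper":0,"xyz":[0,-0.021,0],"rot":[0,0,0]},
    {"gripper":0,"xyz":[0,-0.021,0],"rot":[0,0,0]},
    {"gripper":0,"xyz":[0,-0.021,0],"rot":[0,0,0]},
    {"gripper":0,"xyz":[0,-0.021,0],"rot":[0,0,0]},
    {"gripper":0,"xyz":[0,0,-0.02],"rot":[0,0,0]},
    {"gripper":0,"xyz":[0,0,-0.02],"rot":[0,0,0]},
    {"gripper":0,"xyz":[0.005,0,0],"rot":[0,0,0]},
    {"gripper":0,"xyz":[0.005,0,0],"rot":[0,0,0]},
    {"gripper":0,"xyz":[0.005,0,0],"rot":[0,0,0]},
    {"gripper":0,"xyz":[0,0,0],"rot":[0,0,0]},
    {"gripper":0,"xyz":[0,0,0],"rot":[0,0,0]},
  ],
)

```text
clock: 46.52
ee_pos: [0.458, -0.1421, 0.1181]
tool_rot: [[1.0, -0.023, 0.0], [-0.023, -1.0, -0.0], [0.0, 0.0, -1.0]]
force: [-0.4, -0.2, -2.3]
width: 0.0272
grip_force: 59.5
```

```bash
python3 sc.py
```

```text
46.525 [ 0.458  -0.1421  0.1181]
top front top 0  Y  back 0  black 69 [(np.float64(0.066), np.float64(0.118)), (np.float64(0.007), np.float64(0.022)), (np.float64(-0.008), np.float64(0.035))]
scene front top 202 0.033068184355876676 Y -0.00565035444507243 back 51 0.03344038868514672 black 528 [(np.float64(0.071), np.float64(0.126)), (np.float64(-0.028), np.float64(0.02)), (np.float64(-0.023), np.float64(0.033))]
```

Call:
carry_out(
  increments=[
    {"gripper":0,"xyz":[0,0,0],"rot":[0,0,0]},
    {"gripper":0,"xyz":[0,0,0],"rot":[0,0,0]},
    {"gripper":0,"xyz":[0,0,0],"rot":[0,0,0]},
    {"gripper":0,"xyz":[0,0,0],"rot":[0,0,0]},
    {"gripper":0,"xyz":[0,0,0],"rot":[0,0,0]},
    {"gripper":0,"xyz":[0,0,0],"rot":[0,0,0]},
    {"gripper":0,"xyz":[0,0,0],"rot":[0,0,0]},
    {"gripper":0,"xyz":[0,0,0],"rot":[0,0,0]},
    {"gripper":0,"xyz":[0,0,0],"rot":[0,0,0]},
    {"gripper":0,"xyz":[0,0,0],"rot":[0,0,0]},
    {"gripper":0,"xyz":[0,0,0],"rot":[0,0,0]},
    {"gripper":0,"xyz":[0,0,0],"rot":[0,0,0]},
    {"gripper":0,"xyz":[0,0,0],"rot":[0,0,0]},
    {"gripper":0,"xyz":[0,0,0],"rot":[0,0,0]},
    {"gripper":0,"xyz":[0,0,0],"rot":[0,0,0]},
    {"gripper":0,"xyz":[0,0,0],"rot":[0,0,0]},
    {"gripper":0,"xyz":[0,0,0],"rot":[0,0,0]},
    {"gripper":0,"xyz":[0,0,0],"rot":[0,0,0]},
    {"gripper":0,"xyz":[0,0,0],"rot":[0,0,0]},
    {"gripper":0,"xyz":[0,0,0],"rot":[0,0,0]},
  ],
)

```text
clock: 49.12
ee_pos: [0.458, -0.1422, 0.1178]
tool_rot: [[1.0, -0.023, 0.0], [-0.023, -1.0, -0.0], [0.0, 0.0, -1.0]]
force: [-0.4, 0.7, -2.0]
width: 0.0273
grip_force: 59.5
```

Call:
carry_out(
  increments=[
    {"gripper":0,"xyz":[0,0,0],"rot":[0,0,0]},
    {"gripper":0,"xyz":[0,0,0],"rot":[0,0,0]},
    {"gripper":0,"xyz":[0,0,0],"rot":[0,0,0]},
    {"gripper":0,"xyz":[0,0,0],"rot":[0,0,0]},
    {"gripper":0,"xyz":[0,0,0],"rot":[0,0,0]},
    {"gripper":0,"xyz":[0,0,0],"rot":[0,0,0]},
    {"gripper":0,"xyz":[-0.005,0,0],"rot":[0,0,0]},
    {"gripper":0,"xyz":[-0.005,0,0],"rot":[0,0,0]},
    {"gripper":0,"xyz":[-0.005,0,0],"rot":[0,0,0]},
    {"gripper":0,"xyz":[0,0,0.02],"rot":[0,0,0]},
    {"gripper":0,"xyz":[0,0,0.02],"rot":[0,0,0]},
    {"gripper":0,"xyz":[0,0,0],"rot":[0,0,0]},
  ],
)

```text
clock: 50.62
ee_pos: [0.4437, -0.1425, 0.1588]
tool_rot: [[1.0, -0.024, 0.003], [-0.024, -1.0, -0.001], [0.003, 0.001, -1.0]]
force: [0.2, -0.5, -2.0]
width: 0.0273
grip_force: 59.5
```

```bash
python3 m3.py | grep -A9 scene
```

```text
scene scanner yellow 8 [ 723.6 -338.2   18.2    6.7   41.9] dir [0.744701  0.6673982] pt [ 0.724012   -0.33779174] z 0.08646911229108689
 black 62 [ 545.9 -347.6  100.7   36.9   12.4]
 label -126 96 [ 628.8 -146.8   27.6   44.1    0.7] [ -18.3 -134.1] 0.0431 head 45 [  23.3 -132.7]
 label -42 73 [623.3 -67.1  24.3  48.   35. ] [-19.5 -49.3] 0.0461 head 46 [ 10.  -41.4]
 label 126 74 [634.3 103.9  44.2  28.3  87.8] [-18.7 118.5] 0.043 head 47 [ 15.3 126.7]
```

Call:
carry_out(
  increments=[
    {"gripper":0,"xyz":[0,0,0.02],"rot":[0,0,0]},
    {"gripper":0,"xyz":[0,0,0.02],"rot":[0,0,0]},
    {"gripper":0,"xyz":[0,-0.025,0],"rot":[0,0,1.7]},
    {"gripper":0,"xyz":[0,-0.025,0],"rot":[0,0,1.7]},
    {"gripper":0,"xyz":[0,-0.025,0],"rot":[0,0,1.7]},
    {"gripper":0,"xyz":[0,-0.025,0],"rot":[0,0,1.7]},
    {"gripper":0,"xyz":[0,-0.025,0],"rot":[0,0,1.7]},
    {"gripper":0,"xyz":[0,-0.025,0],"rot":[0,0,1.7]},
    {"gripper":0,"xyz":[0,-0.025,0],"rot":[0,0,1.8]},
    {"gripper":0,"xyz":[0,-0.028,0],"rot":[0,0,1.9]},
    {"gripper":0,"xyz":[0.025,0,0],"rot":[0,0,0]},
    {"gripper":0,"xyz":[0.025,0,0],"rot":[0,0,0]},
    {"gripper":0,"xyz":[0.025,0,0],"rot":[0,0,0]},
    {"gripper":0,"xyz":[0.026,0,0],"rot":[0,0,0]},
    {"gripper":0,"xyz":[0,0,-0.03],"rot":[0,0,0]},
    {"gripper":0,"xyz":[0,0,-0.03],"rot":[0,0,0]},
    {"gripper":0,"xyz":[0,0,-0.02],"rot":[0,0,0]},
    {"gripper":0,"xyz":[0,0,0],"rot":[0,0,0]},
    {"gripper":0,"xyz":[0,0,0],"rot":[0,0,0]},
    {"gripper":0,"xyz":[0,0,0],"rot":[0,0,0]},
  ],
)

```text
clock: 53.22
ee_pos: [0.5446, -0.3456, 0.1188]
tool_rot: [[0.976, 0.217, 0.002], [0.217, -0.976, -0.001], [0.001, 0.001, -1.0]]
force: [-0.3, -0.5, -0.4]
width: 0.0271
grip_force: 59.5
```

Call:
carry_out(
  increments=[
    {"gripper":0,"xyz":[0.0015,0,-0.015],"rot":[0,0,0]},
    {"gripper":0,"xyz":[0,0,-0.015],"rot":[0,0,0]},
    {"gripper":0,"xyz":[0,0,-0.01],"rot":[0,0,0]},
    {"gripper":0,"xyz":[0,0,-0.008],"rot":[0,0,0]},
    {"gripper":0,"xyz":[0,0,-0.005],"rot":[0,0,0]},
    {"gripper":0,"xyz":[0,0,0],"rot":[0,0,0]},
    {"gripper":0,"xyz":[0,0,0],"rot":[0,0,0]},
  ],
)

```text
clock: 54.1
ee_pos: [0.5458, -0.3454, 0.0652]
tool_rot: [[0.976, 0.217, 0.001], [0.217, -0.976, -0.0], [0.001, 0.001, -1.0]]
force: [0.1, -0.4, -1.1]
width: 0.0272
grip_force: 59.5
```

Call:
carry_out(
  increments=[
    {"gripper":0,"xyz":[0.0005,0,-0.003],"rot":[0,0,0]},
    {"gripper":0,"xyz":[0,0,-0.003],"rot":[0,0,0]},
    {"gripper":0,"xyz":[0,0,-0.001],"rot":[0,0,0]},
    {"gripper":0,"xyz":[0,0,0],"rot":[0,0,0]},
    {"gripper":0,"xyz":[0,0,0],"rot":[0,0,0]},
  ],
)

```text
clock: 54.72
ee_pos: [0.546, -0.3452, 0.0578]
tool_rot: [[0.976, 0.217, 0.0], [0.217, -0.976, -0.0], [0.0, 0.0, -1.0]]
force: [0.1, -0.1, -1.4]
width: 0.0273
grip_force: 59.7
```

Back at the home pose (within 0.5 mm). I'll release it, rise and retreat.

Call:
carry_out(
  increments=[
    {"gripper":1,"xyz":[0,0,0],"rot":[0,0,0]},
    {"gripper":1,"xyz":[0,0,0],"rot":[0,0,0]},
    {"gripper":1,"xyz":[0,0,0],"rot":[0,0,0]},
    {"gripper":1,"xyz":[0,0,0],"rot":[0,0,0]},
    {"gripper":1,"xyz":[0,0,0],"rot":[0,0,0]},
    {"gripper":1,"xyz":[0,0,0.015],"rot":[0,0,0]},
    {"gripper":1,"xyz":[0,0,0.025],"rot":[0,0,0]},
    {"gripper":1,"xyz":[0,0,0.03],"rot":[0,0,0]},
    {"gripper":1,"xyz":[0,0,0.03],"rot":[0,0,0]},
    {"gripper":1,"xyz":[0,0,0.03],"rot":[0,0,0]},
    {"gripper":1,"xyz":[0,0,0.03],"rot":[0,0,0]},
    {"gripper":1,"xyz":[-0.03,-0.02,0],"rot":[0,0,0]},
    {"gripper":1,"xyz":[-0.03,-0.03,0],"rot":[0,0,0]},
    {"gripper":1,"xyz":[-0.03,-0.03,0],"rot":[0,0,0]},
    {"gripper":1,"xyz":[-0.03,-0.03,0],"rot":[0,0,0]},
    {"gripper":1,"xyz":[-0.03,-0.03,0],"rot":[0,0,0]},
    {"gripper":1,"xyz":[0,0,0],"rot":[0,0,0]},
    {"gripper":1,"xyz":[0,0,0],"rot":[0,0,0]},
  ],
)

```text
clock: 56.98
ee_pos: [0.3967, -0.4848, 0.2186]
tool_rot: [[0.976, 0.218, 0.001], [0.218, -0.976, 0.0], [0.001, 0.0, -1.0]]
force: [-1.5, 0.7, -0.2]
width: 0.0855
grip_force: 0.0
```

```bash
python3 m3.py; python3 - <<'E'
from h import *
S=shots();cv2.imwrite("pics/z.png",cv2.resize(S[1][1][110:380,120:480],(800,600)))
E
```

```text
top scanner yellow 597 [ 586.2 -339.1  247.9   35.8    9.7] dir [0.98642135 0.1642343 ] pt [ 0.5582437  -0.33830303] z 0.09136196470135305
 black 328 [ 570.9 -337.3  187.5   48.8   12.1]
 label -126 231 [ 628.1 -146.6   46.2   35.8   86.9] [ -15.3 -125.8] 0.0452 head 23 [  13.9 -126.7]
 label -42 226 [626.4 -61.3  46.9  37.8  89.2] [-19.6 -41.1] 0.0454 head 41 [ 11.4 -41.2]
 label 126 222 [632.  108.7  46.1  36.1  88.7] [-16.4 127.2] 0.0453 head 43 [ 14.2 127. ]
scene scanner yellow 851 [ 598.7 -338.9  259.8   43.1    8. ] dir [0.9670564  0.25456226] pt [ 0.57112503 -0.34730944] z 0.09088699445390092
 black 805 [ 524.4 -331.4   90.7  295.1   84.6]
 label -126 96 [ 628.9 -147.9   43.8   27.7   89.4] [ -18.5 -134.2] 0.0428 head 47 [  23.3 -131.5]
 label -42 73 [627.6 -62.9  27.5  44.6   0.8] [-19.6 -49.2] 0.046 head 46 [  9.5 -41.4]
 label 126 73 [634.1 105.5  28.1  44.5   0.8] [-18.5 118.1] 0.0432 head 41 [ 19.4 122. ]
```

View pics/z.png

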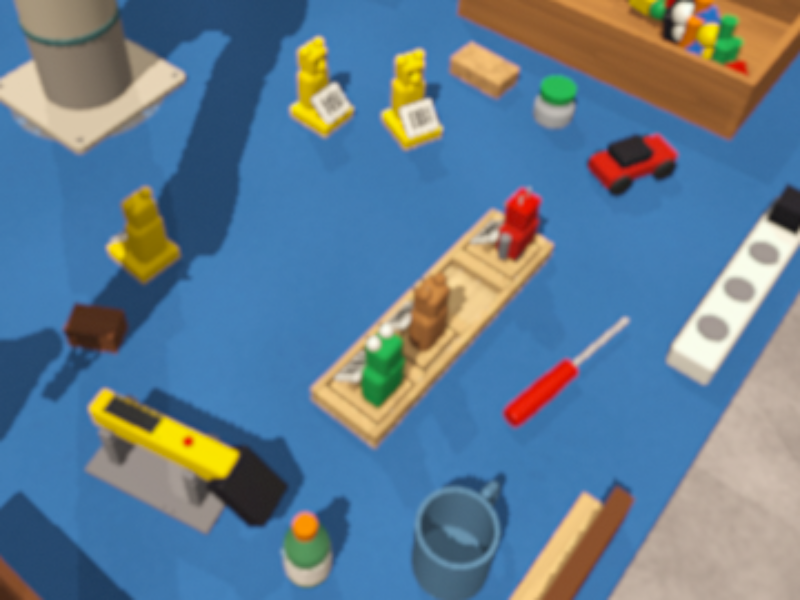

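The picture shows the scanner home in its cradle (180,440), the toys seated in the rack (380,365), (430,310) and (518,225), and everything else untouched.

```bash
python3 -c "
from workcell import *
print(sign_off())"
```

```text
the job is handed in; nothing more can be done
None
```

The job is handed in, with no verdict returned: robot, bear and frog (there was no rocket) stand in the rack with labels to the front, each was scanned in order, and the scanner is back in its cradle.

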